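# Load a gel cassette into the clamp slot of a vertical gel tank

## Robot

A 6-joint arm with a two-finger parallel gripper is mounted at the origin on a cart in front of the work surface, level with it; the furniture and walls round the work are solid. World frame = base frame: x ahead of the robot, y to its left, z up, the work surface at z = 0. Lengths are in m, angles in rad, forces in N, time in s.
With the tool pointing down it reaches from about 0.375 to 0.75 m from the base axis. Payload 9 kg.
Tool frame: the origin (TCP) lies on the centre line of the jaws, within the pads' length; the fingertips stand 25 mm ahead of it and the grasp point (between the pads) lies 6 mm ahead of it (nose_length is the distance from the TCP to the fingertips, in m); y points along the fingers, x is the direction in which the jaws open and shut, and the axes are right-handed (so a half turn about y gives the same grasp; the last joint's range is limited). The gripper opens to 85 mm and grips with 20 to 120 N. Pads are 22 mm wide; open, the fingers measure 114 mm over their backs; the gripper's body (76 mm by 85 mm) begins 54 mm behind the grasp point. The pads swing forward as they close: fully open they stand 13 mm farther back than shut.
Start: joints at [1.048, 0.104, 0.097, 1.564, 0, 1.353], TCP at [0.18, 0.572, 0.256] pointing down, gripper open.
Joint ranges: [-2.99, 2.99], [-0.84, 1.86], [-1.1, 1.16], [-1.84, 2.11], [-1.51, 1.56], [-3.14, 3.14]. Speed limits (rad/s): [2.22, 2.22, 2.57, 3.14, 3.14, 3.14].

## Interface

Orientations are given as [roll, pitch, yaw] about the fixed x, y, z axes, in that order (R = Rz(yaw) Ry(pitch) Rx(roll)).
In Python, from plant import observe, capture, camera_info, sign_off, outline_of, nose_length gives the robot as it stands. The module is installed in compiled form; this text tells all that it offers.
- The arm moves only by the shell command python3 -m jog 'ROWS' [FORCE]. ROWS is JSON, one flat list of numbers, 7 for each row, row after row: the turn, a rotation vector about the tool's x, y, z in degrees, then the shift along the tool's x, y, z in mm, then the closure, from 0 (fully open) to 1 (shut). In form: [ax, ay, az, x, y, z, gripper, ax, ay, az, x, y, z, gripper, ...]. A call has exactly 8 rows; each row is the pose to reach, as a shift and turn from the pose commanded when the call began, along the tool's axes at that moment; what a row does not reach only later rows make up. A row lasts 1/12 s, in which the tool goes at most 41.7 mm and 7.16 degrees, less where a joint would pass 70% of its speed; a pose out of reach is approached as far as the arm can. A call with a gripper value outside its range is refused whole. The fingers move at their own pace and stop on an object; FORCE is the grip in N (left out, the last holds). Time passes only in rows, so rows that repeat a pose let the fingers close, or fill a call up. It gives the time, the measured TCP pose, the force and the opening at its end, in the units of the state.
- observe(): the state, without advancing time (a new reading comes with each control period).
- capture(name): name is "scene" or "side" or "wrist"; returns the picture (400x640x3 uint8, red, green, blue); there is no depth.
- camera_info(name): a dict with "fx", "fy", "cx", "cy" (pixels), "R" (3x3) and "t" (3): a world point X has camera coordinates R X + t. Camera axes: x right, y down, z forward; pixel columns grow to the right and rows downward; lengths in m; the calibration is good to about 2 mm. A picture is of the moment at which its call begins: read the wrist's pose just before it. camera_info takes no time and is no camera call; for the wrist camera it gives the pose at the moment of the call.
- sign_off(): hands the job in, once; it reports no verdict.
Trained networks look in the newest picture that a camera, given by its name, has taken for a name from the list of things; names that differ only in an ending like _2 or _b are one class to them, and where a whole thing is asked for, a point or a joint stands for the part that bears it (a point fixed in the world has none). Each returns a list of dicts, best first, with "score" (0 to 1); they miss things now and then, are a little off and sometimes report something else, mostly with a low value. They report only what shows in the picture. A call takes as long as a camera call.
- outline_of(camera, target): "pixels" (400x640 bool, what is visible of it) and "bbox" ([left, top, right, bottom] in pixels, round what is visible of it).
The state is a dict: "t": time; "q": joint angles; "qvel": joint speeds; "effort": joint torques, N m; "eef_pos": TCP position; "orientation": TCP orientation; "force": force on the tool from outside, world axes, zero at the start; "ft_torque": the same for the moment, N m; "opening": finger opening in m.
Only numpy, scipy, OpenCV 4.12 (cv2) and the standard library are available. Lean on these libraries where they do the work, as an engineer would, in place of code of your own. Each camera call takes 0.05 s, during which the arm holds its last target.

## Task

Swing the wire clamp of the gel tank right back, draw the tall cassette with the window out of the leaning rack, and slide it down the tank's upright slot until it is fully home on the seat, lowering it all the way rather than letting it drop. Then swing the clamp back over until its feet rest on the cassette and let go; leave the shorter plain plate in the rack.

Things in the scene. Friction and masses are not known exactly. Their poses are not given: they have to be found in the camera images.
- cassette_mid (a point): centre of the gel cassette: rigid plate 70 wide, 100 tall, 9 mm thick, 80 g, grey frame, clear window, ribbed bar at its top. Own x = its normal, y = width, z = up the plate. Starts in the left or right bay of the rack, leaning 30 deg, top towards the robot; comes out along its own z only. Top 46 mm free: pinch across the thickness at mid-width near the top edge, fingers pointing along -z
- blank_mid (a point): centre of the plain blank plate in the rack's other bay, to be left there: 70 wide, 78 tall, 9 mm thick, grey, no window; axes as for the cassette
- rack: fixed white rack, 186 mm wide, 75 mm high, origin on the table under the plates' lower edges (18 mm up). Two bays side by side at y = +43 and -43 mm; plates lean 30 deg towards its -x (the robot's side). Lips hold the lowest 54 mm of a plate, with about 1.5 mm play on each face and 2 mm at each side
- tank: fixed gel tank, 94 x 122 mm, black base, white guides, low clear shell; origin on the table under the middle of the slot. Upright slot in its plane x = 0; x = slot's normal, away from the robot; y along the slot. Grooves for the cassette's side edges: 11.6 mm wide, 74 mm bottom to bottom, up to 68 mm above the table, then flared lead-in to 79 mm (7 mm wider each way)
- slot_seat (a point): middle of the seat at the bottom of the slot, 10 mm above the table, where the middle of the cassette's lower edge comes to rest; axes as the tank's. With the cassette home, its centre is 50 mm above this point and its top edge 110 mm above the table
- bail (a joint): angle of the tank's wire clamp, rad: 0 = closed, its two feet 0.5 mm over the top edge of a seated cassette (can press on to -0.05); 1.5 = stop, swung right back away from the robot. Starts at 0 to 0.35, blocking the slot. Stays where it is left (friction 0.1 N m)
- bail_grip (a point): middle of the clamp's grip bar: black round sleeve 12 mm thick, 60 mm long, along the tank's y; closed, it is over the slot, 144 mm above the table. It can be pinched from above and turns between the fingers. The feet are 28 mm below it, at 18 to 41 mm either side of the middle
- bail_hinge (a point): point on the clamp's hinge axis (along the tank's y), 45 mm behind the slot, 92 mm above the table. In the tank's x-z plane the grip bar is at hinge + 68.8 mm * [sin a, cos a], a = joint bail - 0.713: opening carries it up and away from the robot. Hinge posts, 101 mm tall, stand at y = +50 and -50 mm
- lamp_foot (a point): foot of the desk lamp on the table, right of the rack; from it a thin stem rises 0.45 m, leaning away from the robot: keep the arm to the left of it

How it is judged:
By the outcome, as a careful person would: the job done as asked, in the order asked, and still so for the second after the job is handed in, with the robot touching nothing.
It also fails if it takes over 61 s, if anything falls off the work surface, if the arm or the gripper's body presses on something with over 40 N, if the wrist force passes 120 N, or if a joint passes its speed limit or range.

## Working session

There is one attempt and no reset: what is moved stays moved. The work goes in short steps, Python scripts to look and compute and a shell command to move; the robot and the scene stay as the last step left them, time stands still between calls to the robot, and variables do not carry over. Pictures are saved under pics/ and viewed, and the job is handed in when it is done.

```bash
mkdir -p pics; ls; python3 - <<'E'
from plant import *
import cv2, numpy as np
print(observe()); print(nose_length)
for c in ["scene","side","wrist"]:
    im=capture(c); cv2.imwrite(f"pics/{c}0.png",im[:,:,::-1])
    i=camera_info(c); print(c,i)
E
```

```text
pics
{'t': 0.0, 'q': array([1.04831375e+00, 1.04684011e-01, 9.64708666e-02, 1.56390872e+00,
       1.20704417e-05, 1.35309428e+00]), 'qvel': array([ 1.01586403e-03, -2.18972075e-04, -5.75773399e-04, -6.00623597e-05,
       -2.22828517e-03,  2.42450806e-04]), 'effort': array([ 2.10792055e-04, -5.56930518e+01,  5.03648436e+01,  1.70542987e-02,
       -2.93349312e-04, -3.17194053e-05]), 'eef_pos': array([0.17988488, 0.57208343, 0.25553214]), 'orientation': array([-1.57049824e+00,  1.29164173e-03,  1.26601597e+00]), 'force': array([-0.39021968,  0.08999868, -0.22781078]), 'ft_torque': array([-0.07773948,  0.00352971,  0.00377543]), 'opening': 0.08541207227795687}
0.025
scene {'fx': 389.36700390264247, 'fy': 389.36700390264247, 'cx': 318.5593485672629, 'cy': 201.1146496516886, 'R': array([[ 0.5302589 , -0.84777798,  0.00989892],
       [-0.5524101 , -0.35432541, -0.75451746],
       [ 0.64317073,  0.39462133, -0.65620532]]), 't': array([-0.19331733,  0.38620805,  0.57578023])}
side {'fx': 399.401064157338, 'fy': 399.401064157338, 'cx': 314.68310768423106, 'cy': 208.07315814974166, 'R': array([[-0.80078249,  0.59889609,  0.0084187 ],
       [ 0.49761654,  0.67305321, -0.54715369],
       [-0.33335443, -0.43396181, -0.83698983]]), 't': array([ 0.35546884, -0.26257651,  1.14490691])}
wrist {'fx': 316.27442643991895, 'fy': 316.27442643991895, 'cx': 322.9675384692186, 'cy': 196.2760960948119, 'R': array([[ 0.30087273,  0.95366333, -0.00136187],
       [ 0.91889651, -0.28952142,  0.26796744],
       [ 0.25515643, -0.08187552, -0.96342701]]), 't': array([-0.59974644, -0.03441149,  0.37998588])}
```

View pics/scene0.png

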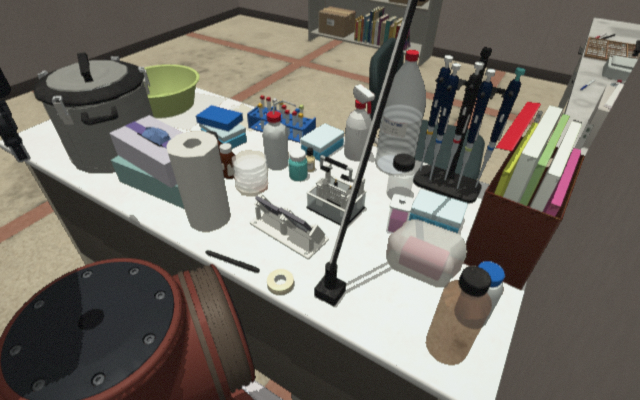

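View pics/side0.png

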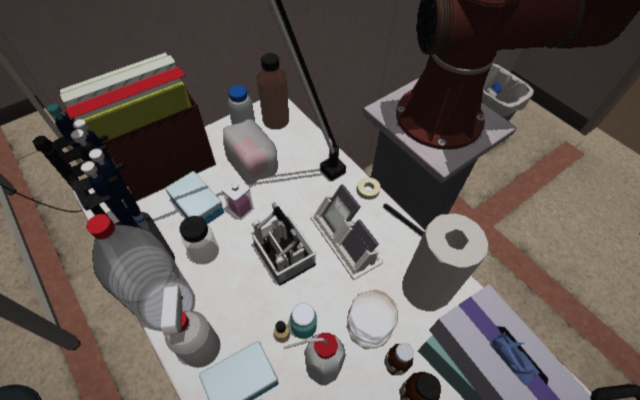

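View pics/wrist0.png

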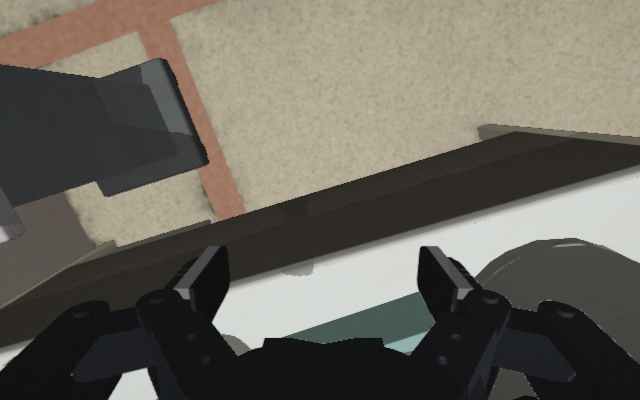

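```bash
cat > h.py <<'E'
import numpy as np, cv2
from plant import *
from scipy.spatial.transform import Rotation as Rn
def proj(ci,X):
    X=np.atleast_2d(X); c=X@np.array(ci['R']).T+ci['t']
    return np.c_[ci['fx']*c[:,0]/c[:,2]+ci['cx'],ci['fy']*c[:,1]/c[:,2]+ci['cy']]
def ray(ci,uv):
    R=np.array(ci['R']);d=R.T@np.array([(uv[0]-ci['cx'])/ci['fx'],(uv[1]-ci['cy'])/ci['fy'],1.]); return -R.T@ci['t'],d
def atz(ci,uv,z):
    o,d=ray(ci,uv); return o+d*(z-o[2])/d[2]
def tri(obs):
    A=[];b=[]
    for ci,uv in obs:
        o,d=ray(ci,uv);d=d/np.linalg.norm(d);P=np.eye(3)-np.outer(d,d);A.append(P);b.append(P@o)
    A=np.vstack(A);b=np.hstack(b);x,*_=np.linalg.lstsq(A,b,rcond=None);return x,np.linalg.norm(A@x-b)
E
python3 - <<'E'
from h import *
for c,(u,v) in {"scene":(310,205),"side":(310,225)}.items():
    im=cv2.imread(f"pics/{c}0.png"); cr=im[v-60:v+60,u-80:u+80]
    cv2.imwrite(f"pics/{c}0z.png",cv2.resize(cr,None,fx=5,fy=5,interpolation=cv2.INTER_CUBIC))
for c in ["scene","side"]:
    capture(c)
    for n in ["rack","tank","cassette_mid","blank_mid","bail","bail_grip","lamp_foot"]:
        r=outline_of(c,n)
        for q in r[:2]:
            p=q['pixels']; ys,xs=np.nonzero(p); print(c,n,round(q['score'],2),q['bbox'],xs.mean().round(1),ys.mean().round(1),len(xs))
E
```

```text
scene rack 0.7 [250.9, 195.8, 329.5, 258.0] 287.9 231.4 1929
scene tank 0.67 [248.1, 196.4, 328.2, 259.3] 288.6 232.2 1895
scene tank 0.6 [309.8, 158.4, 365.9, 224.2] 334.1 193.8 2160
scene cassette_mid 0.75 [279.0, 212.1, 316.4, 231.4] 295.9 220.9 307
scene cassette_mid 0.75 [254.5, 194.8, 281.6, 216.3] 268.6 206.1 187
scene blank_mid 0.67 [256.2, 197.4, 283.8, 214.7] 268.8 206.2 178
scene bail 0.75 [323.7, 153.5, 354.0, 182.4] 336.6 168.6 320
scene bail_grip 0.91 [320.4, 157.3, 356.4, 183.4] 335.9 167.8 293
scene lamp_foot 0.85 [313.4, 0.0, 423.6, 307.7] 362.7 167.9 2964
side rack 0.92 [309.6, 195.6, 384.0, 277.9] 344.7 244.8 1658
side tank 0.72 [247.8, 201.7, 315.7, 284.1] 282.2 245.9 2916
side cassette_mid 0.67 [319.6, 189.5, 358.3, 234.5] 339.8 208.8 913
side blank_mid 0.96 [342.2, 219.9, 373.9, 261.5] 358.6 241.1 795
side bail 0.55 [258.3, 203.1, 296.7, 259.2] 281.4 227.0 526
side bail_grip 0.84 [259.0, 203.7, 296.4, 258.3] 282.0 227.9 436
side lamp_foot 0.89 [268.3, 0.0, 343.3, 178.3] 309.0 92.6 2003
```

View pics/scene0z.png

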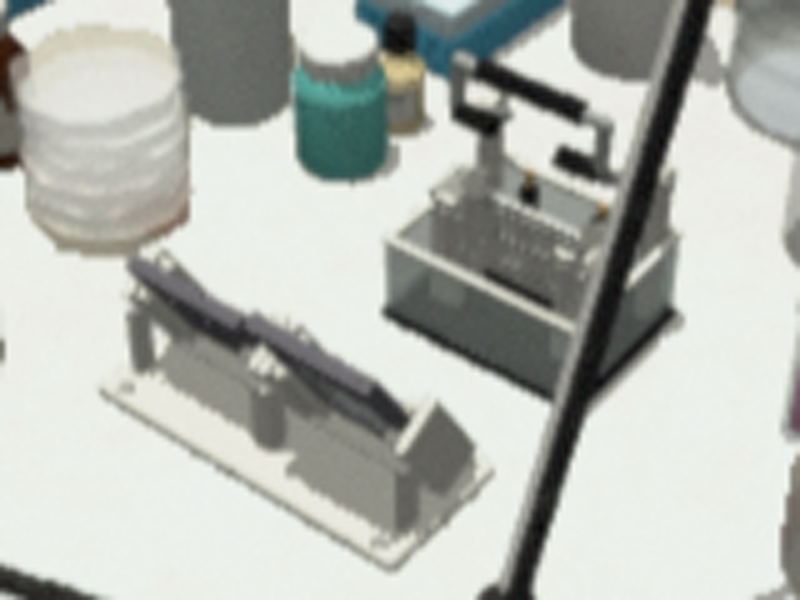

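View pics/side0z.png

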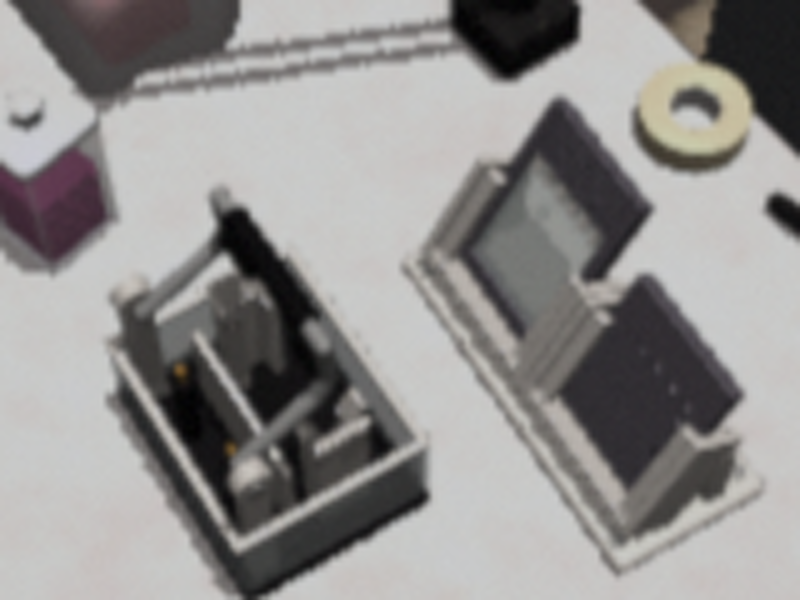

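```bash
cat > fit1.py <<'E'
from h import *
from scipy.optimize import least_squares
C={c:camera_info(c) for c in("scene","side")}
O={"scene":(230,145),"side":(230,165)}
def px(c,u,v): return np.array([O[c][0]+(u+.5)/5-.5,O[c][1]+(v+.5)/5-.5])
def T(p,X): 
    c,s=np.cos(p[2]),np.sin(p[2]); X=np.array(X,float); return np.array([p[0]+c*X[0]-s*X[1],p[1]+s*X[0]+c*X[1],X[2]])
def plate(y0,h,n,y,z): # rack frame
    return np.array([0,y0,.018])+n*np.array([.866,0,.5])+np.array([0,y,0])+z*np.array([-.5,0,.866])
# rack: cassette y=-43
rk=[("side",(562,97),plate(-.043,.1,-.0045,-.035,.100)),("side",(652,210),plate(-.043,.1,-.0045,.035,.100)),
("side",(645,275),plate(.043,.078,-.0045,-.035,.078)),("side",(742,397),plate(.043,.078,-.0045,.035,.078)),
("scene",(250,315),plate(-.043,.1,.0045,.035,.1)),("scene",(375,385),plate(-.043,.1,.0045,-.035,.1)),("scene",(130,258),plate(.043,.1,.0045,.035,.078))]
def fr(p): return np.concatenate([proj(C[c],T(p,X))[0]-px(c,*uv) for c,uv,X in rk])
r=least_squares(fr,[.45,0,0],loss='soft_l1');print("rack",r.x,fr(r.x).reshape(-1,2).round(1).tolist())
tk=[("side",(245,598),(.047,.061,0)),("side",(428,500),(-.047,.061,0)),("scene",(385,318),(-.047,.061,0)),("scene",(567,402),(-.047,-.061,0)),("scene",(682,322),(.047,-.061,0)),
("side",(130,290),(.045,-.05,.101)),("side",(252,470),(.045,.05,.101))]
def ft(p):
    a=[proj(C[c],T(p,X))[0]-px(c,*uv) for c,uv,X in tk]
    al=p[3]-.713; 
    for c,uv,y in [("side",(230,218),-.03),("side",(312,325),.03),("scene",(478,68),.03),("scene",(584,108),-.03)]:
        a.append(proj(C[c],T(p,(.045+.0688*np.sin(al),y,.092+.0688*np.cos(al))))[0]-px(c,*uv))
    return np.concatenate(a)
r2=least_squares(ft,[.6,0,0,.2],loss='soft_l1');print("tank",r2.x,ft(r2.x).reshape(-1,2).round(1).tolist())
E
python3 fit1.py
```

```text
rack [ 0.48767808  0.14983087 -0.10691747] [[0.8, -0.4], [0.6, -0.2], [1.0, -0.8], [0.7, -0.2], [0.9, -1.9], [0.7, -2.0], [1.1, -2.2]]
tank [ 0.59763714  0.0986697  -0.10426328 -0.00328991] [[2.2, 0.5], [2.9, -0.2], [-2.5, 0.8], [-0.0, 5.1], [-1.9, 0.7], [-2.3, -0.5], [-4.2, 1.1], [-0.0, 0.3], [-1.9, 1.4], [0.8, 0.7], [0.5, 2.1]]
```

```bash
cat >> fit1.py <<'E'
def ft2(p):
    q=p.copy(); a=[]
    for c,uv,X in tk:
        X=np.array(X); 
        if X[2]==0: X=X+[p[4],0,0]
        a.append(proj(C[c],T(p,X))[0]-px(c,*uv))
    al=p[3]-.713; 
    for c,uv,y in [("side",(230,218),-.03),("side",(312,325),.03),("scene",(478,68),.03),("scene",(584,108),-.03)]:
        a.append(proj(C[c],T(p,(.045+.0688*np.sin(al),y,.092+.0688*np.cos(al))))[0]-px(c,*uv))
    return np.concatenate(a)
r3=least_squares(ft2,[.6,0.1,0,.2,0],loss='soft_l1');print("tank",r3.x,ft2(r3.x).reshape(-1,2).round(1).tolist())
p=r3.x
for c in C:
    im=cv2.imread(f"pics/{c}0.png"); im=cv2.resize(im[O[c][1]:O[c][1]+120,O[c][0]:O[c][0]+160],None,fx=5,fy=5,interpolation=cv2.INTER_CUBIC)
    def ln(P,X,col=(0,0,255)):
        q=np.array([proj(C[c],T(P,x))[0] for x in X]); q=((q-O[c]+.5)*5-.5).round().astype(int)
        cv2.polylines(im,[q.reshape(-1,1,2)],False,col,1)
    for y0,h in((-.043,.1),(.043,.078)):
        for n in(-.0045,.0045): ln(r.x,[plate(y0,h,n,a,b) for a,b in((-.035,0),(.035,0),(.035,h),(-.035,h),(-.035,0))])
    al=p[3]-.713;g=(.045+.0688*np.sin(al),.092+.0688*np.cos(al))
    ln(p,[(g[0],-.03,g[1]),(g[0],.03,g[1])],(0,255,0))
    for s in(-.05,.05): ln(p,[(.045,s,.0),(.045,s,.101)],(255,0,0))
    for s in(-.037,.037): ln(p,[(-.0058,s,.079),(-.0058,s,.01),(.0058,s,.01),(.0058,s,.079)],(255,0,255))
    ln(p,[(p[4]+a*.047,b*.061,0) for a,b in((1,1),(1,-1),(-1,-1),(-1,1),(1,1))],(0,255,255))
    cv2.imwrite(f"pics/{c}_fit.png",im)
E
python3 fit1.py
```

```text
rack [ 0.48767808  0.14983087 -0.10691747] [[0.8, -0.4], [0.6, -0.2], [1.0, -0.8], [0.7, -0.2], [0.9, -1.9], [0.7, -2.0], [1.1, -2.2]]
tank [ 0.59763714  0.0986697  -0.10426328 -0.00328991] [[2.2, 0.5], [2.9, -0.2], [-2.5, 0.8], [-0.0, 5.1], [-1.9, 0.7], [-2.3, -0.5], [-4.2, 1.1], [-0.0, 0.3], [-1.9, 1.4], [0.8, 0.7], [0.5, 2.1]]
tank [ 0.59161677  0.09961218 -0.07254661  0.07996177  0.01367629] [[0.3, 2.6], [0.5, 0.7], [-0.8, -0.2], [2.5, 3.0], [-0.6, -1.6], [0.0, -0.9], [-0.3, -0.0], [0.2, -0.7], [-0.7, 0.0], [0.1, -0.2], [0.3, 0.9]]
```

```bash
ls pics
```

```text
scene0.png
scene0z.png
scene_fit.png
side0.png
side0z.png
side_fit.png
wrist0.png
```

View pics/scene_fit.png

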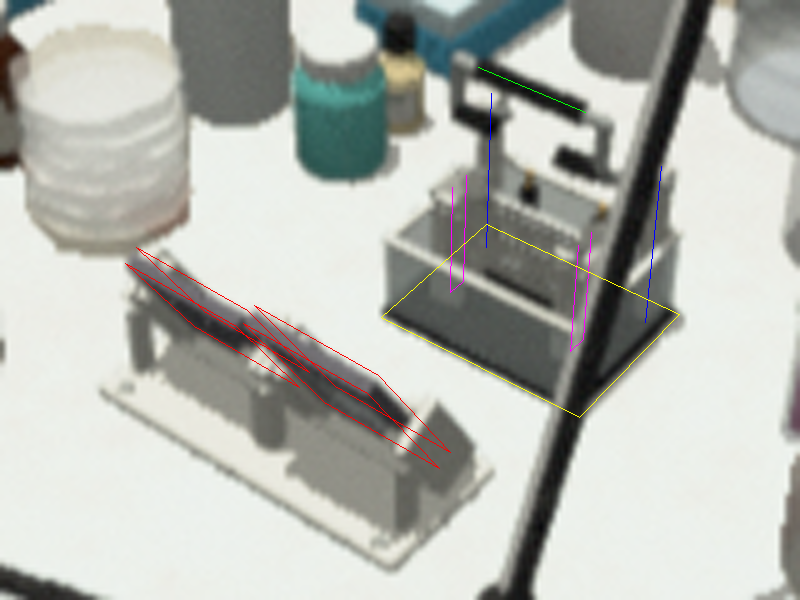

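View pics/side_fit.png

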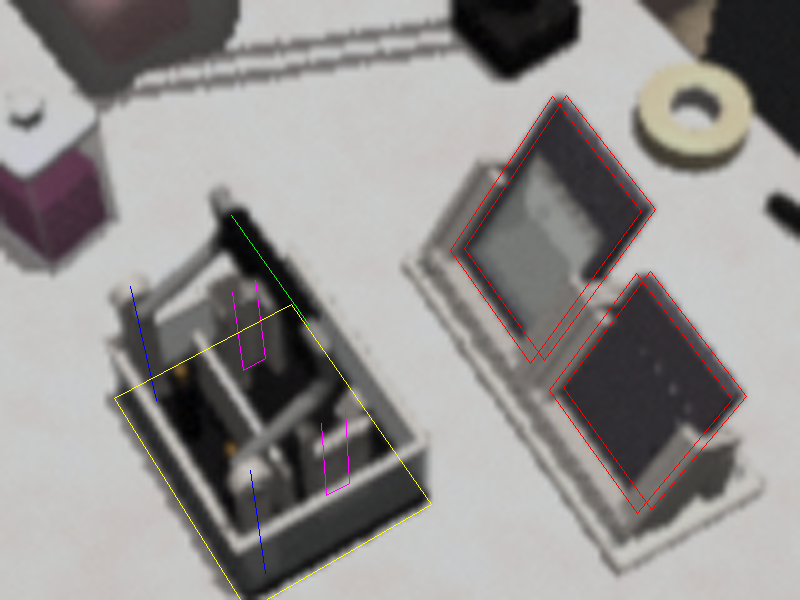

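```bash
cat >> h.py <<'E'
def yawR(yaw,tilt=0): # tool down, x along yaw dir ; tilt deg: fingers lean forward(+)
    return (Rn.from_euler('z',yaw)*Rn.from_euler('x',-np.pi/2)*Rn.from_euler('z',-tilt,degrees=True))
def delta(R1,p1,R0=None,p0=None):
    s=observe()
    if R0 is None: R0=Rn.from_euler('xyz',s['orientation'])
    if p0 is None: p0=s['eef_pos']
    w=(R0.inv()*R1).as_rotvec(degrees=True); d=R0.inv().apply(np.array(p1)-p0)*1e3
    print("turn",w.round(1),"shift",d.round(1))
E
python3 - <<'E'
from h import *
C={c:camera_info(c) for c in("scene","side","wrist")}
print("roll top",tri([(C['scene'],(195,145)),(C['side'],(455,238))]), "lamp",tri([(C['scene'],(331,270)),(C['side'],(332,150))]),"bottle red", tri([(C['scene'],(273,118)),(C['side'],(325,345))]))
print("lamp foot",atz(C['scene'],(331,288),0.02), atz(C['side'],(333,165),.02))
o,d=ray(C['scene'],(410,5)); o2,d2=ray(C['side'],(275,5)); print('lamp top',tri([(C['scene'],(405,15)),(C['side'],(280,15))]))
s=observe();R=Rn.from_euler('xyz',s['orientation']);ci=C['wrist'];cen=-np.array(ci['R']).T@ci['t'];print("cam in tool",R.inv().apply(cen-s['eef_pos']),s['t'])
print((R.inv().as_matrix()@np.array(ci['R']).T).round(3))
delta(yawR(-.07),[.56,.14,.36])
E
```

```text
roll top (array([0.40473315, 0.3410498 , 0.21438195]), np.float64(0.003159896184871192)) lamp (array([ 0.3693301 , -0.02707683,  0.07864476]), np.float64(0.003253931651173897)) bottle red (array([0.67798096, 0.34073833, 0.15174437]), np.float64(0.0018300928514127788))
lamp foot [ 0.36962474 -0.02637851  0.02      ] [ 0.36559289 -0.02703182  0.02      ]
lamp top (array([ 0.51344216, -0.02675125,  0.49208373]), np.float64(0.032573431835913456))
cam in tool [ 0.00041639 -0.11876938  0.06814091] 0.95
[[ 1.    -0.001 -0.001]
 [ 0.    -0.268  0.963]
 [-0.001 -0.963 -0.268]]
turn [-0.  76.6  0. ] shift [-298.4 -103.7 -492.2]
```

```bash
python3 -m jog '[0,7,0,0,-40,0,0, 0,14,0,0,-80,0,0, 0,21,0,-15,-105,-25,0, 0,28,0,-35,-105,-58,0, 0,35,0,-55,-105,-91,0, 0,42,0,-75,-105,-124,0, 0,49,0,-95,-105,-157,0, 0,56,0,-115,-105,-190,0]'; python3 -c "
from h import *
delta(yawR(-.07),[.56,.14,.36])"
```

```text
t: 1.62
eef_pos: [0.3276, 0.4042, 0.3615]
orientation: [-1.571, -0.001, 0.283]
force: [0.5, 0.5, -0.8]
opening: 0.0852
turn [-0.  20.2  0. ] shift [ 149.4    1.5 -318.6]
```

```bash
python3 -m jog '[0,3,0,18,0,-37,0, 0,6,0,36,0,-74,0, 0,10,0,54,0,-111,0, 0,13,0,72,0,-152,0, 0,16,0,90,0,-190,0, 0,20,0,108,0,-228,0, 0,20,0,127,0,-266,0, 0,20,0,145,0,-303,0]'; python3 - <<'E'
from h import *
s=observe();ci=camera_info("wrist");im=capture("wrist");cv2.imwrite("pics/w1.png",im[:,:,::-1])
np.savez("w1.npz",im=im,p=s['eef_pos'],o=s['orientation'],**ci)
for n in ["rack","tank","cassette_mid","blank_mid","bail_grip"]:
    for q in outline_of("wrist",n)[:2]: print(n,q['score'],q['bbox'])
E
```

```text
t: 2.28
eef_pos: [0.5503, 0.1577, 0.3615]
orientation: [-1.571, -0.001, -0.061]
force: [1.0, 0.8, -0.2]
opening: 0.0854
rack 0.81 [243.7, 98.6, 297.1, 234.8]
tank 0.81 [331.7, 153.7, 404.6, 263.3]
cassette_mid 0.71 [228.2, 175.1, 284.6, 238.9]
blank_mid 0.71 [239.2, 108.4, 288.3, 170.8]
blank_mid 0.2 [328.9, 151.3, 405.1, 262.6]
bail_grip 0.69 [358.5, 176.8, 401.6, 262.8]
```

View pics/w1.png

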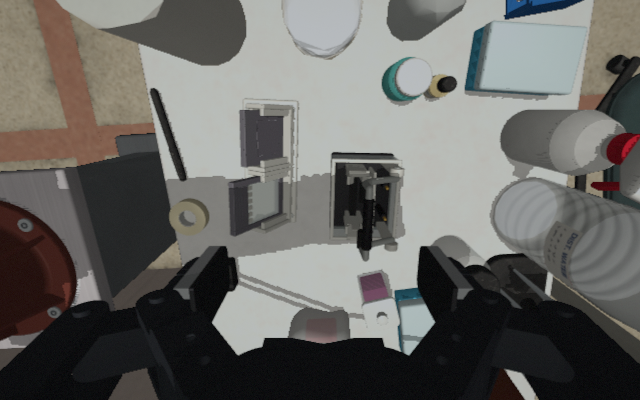

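```bash
python3 - <<'E'
import cv2
im=cv2.imread("pics/w1.png")
cv2.imwrite("pics/w1a.png",cv2.resize(im[140:270,320:420],None,fx=6,fy=4.6*1.3/1.3 if 0 else 4.5,interpolation=cv2.INTER_CUBIC) if 0 else cv2.resize(im[150:270,320:420],None,fx=5,fy=5,interpolation=cv2.INTER_CUBIC))
cv2.imwrite("pics/w1b.png",cv2.resize(im[90:245,220:310],None,fx=3.8,fy=3.8,interpolation=cv2.INTER_CUBIC))
E
```

```text
(no output)
```

View pics/w1a.png

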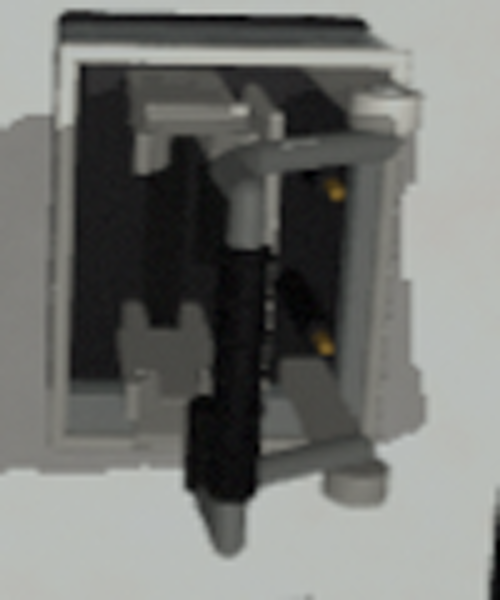

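View pics/w1b.png

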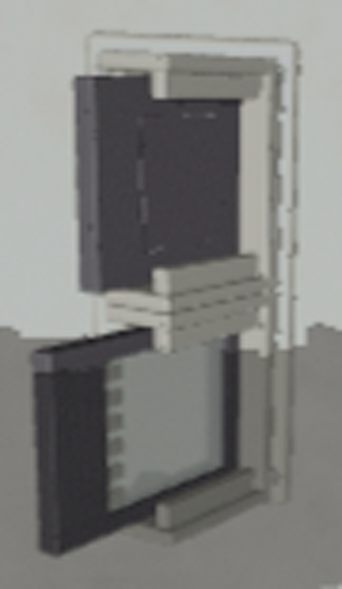

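```bash
cat > fit2.py <<'E'
exec(open('fit1.py').read().split("r=least_squares")[0])
w=np.load('w1.npz'); C['wrist']={k:w[k] for k in('fx','fy','cx','cy','R','t')}
def pw(o,s,u,v): return np.array([o[0]+(u+.5)/s-.5,o[1]+(v+.5)/s-.5])
A=lambda u,v:pw((320,150),5,u,v); B=lambda u,v:pw((220,90),3.8,u,v)
rkw=[(B(33,352),plate(-.043,.1,-.0045,.035,.1)),(B(41,552),plate(-.043,.1,-.0045,-.035,.1)),(B(78,77),plate(.043,.078,-.0045,.035,.078)),(B(78,290),plate(.043,.078,-.0045,-.035,.078))]
def fr2(p): return np.concatenate([fr(p)]+[proj(C['wrist'],T(p,X))[0]-uv for uv,X in rkw])
def fr(p): return np.concatenate([proj(C[c],T(p,X))[0]-px(c,*uv) for c,uv,X in rk])
def frw(p): return np.concatenate([proj(C['wrist'],T(p,X))[0]-uv for uv,X in rkw])
for f in(fr,frw,fr2):
    r=least_squares(f,[.45,0,0],loss='soft_l1');print("rack",r.x.round(4),f(r.x).reshape(-1,2).round(1).tolist())
posts=[("side",(130,290),(.045,-.05,.101)),("side",(252,470),(.045,.05,.101))]
bars=[("side",(230,218),-.03),("side",(312,325),.03),("scene",(478,68),.03),("scene",(584,108),-.03)]
def g(p,y):
    al=p[3]-.713;return (.045+.0688*np.sin(al),y,.092+.0688*np.cos(al))
def f12(p):
    return np.concatenate([proj(C[c],T(p,X))[0]-px(c,*uv) for c,uv,X in posts]+[proj(C[c],T(p,g(p,y)))[0]-px(c,*uv) for c,uv,y in bars])
def fw(p):
    return np.concatenate([proj(C['wrist'],T(p,X))[0]-uv for uv,X in((A(385,97),(.045,.05,.101)),(A(357,472),(.045,-.05,.101)))]+[proj(C['wrist'],T(p,g(p,y)))[0]-uv for uv,y in((A(243,250),.03),(A(237,493),-.03))])
for f in(f12,fw,lambda p:np.r_[f12(p),fw(p)]):
    r2=least_squares(f,[.6,0.1,0,.2],loss='soft_l1');print("tank",r2.x.round(4),f(r2.x).reshape(-1,2).round(1).tolist())
p=r2.x;print("grip",T(p,g(p,0)))
im=cv2.resize(cv2.imread('pics/w1.png')[90:270,220:420],None,fx=4,fy=3.3333333,interpolation=cv2.INTER_CUBIC)
def ln(P,X,col=(0,0,255)):
    q=np.array([proj(C['wrist'],T(P,x))[0] for x in X]); q=((q-(220,90)+.5)*(4,3.333)-.5).round().astype(int)
    cv2.polylines(im,[q.reshape(-1,1,2)],False,col,1)
for y0,h in((-.043,.1),(.043,.078)):
    for n in(-.0045,.0045): ln(r.x,[plate(y0,h,n,a,b) for a,b in((-.035,0),(.035,0),(.035,h),(-.035,h),(-.035,0))])
ln(p,[g(p,-.03),g(p,.03)],(0,255,0))
for s in(-.05,.05): ln(p,[(.045,s,.0),(.045,s,.101)],(255,0,0))
for s in(-.037,.037):
    ln(p,[(-.0058,s,.068),(-.0058,s,.01),(.0058,s,.01),(.0058,s,.068)],(255,0,255));ln(p,[(-.0128,s,.079),(.0128,s,.079)],(255,0,255))
cv2.imwrite("pics/w1_fit.png",im)
E
python3 fit2.py
```

```text
rack [ 0.4877  0.1498 -0.1069] [[0.8, -0.4], [0.6, -0.2], [1.0, -0.8], [0.7, -0.2], [0.9, -1.9], [0.7, -2.0], [1.1, -2.2]]
rack [ 0.4879  0.1482 -0.1105] [[0.1, -0.4], [-0.3, 0.1], [-0.4, -0.3], [0.8, 0.7]]
rack [ 0.4878  0.1486 -0.1098] [[0.5, -0.7], [0.2, -0.5], [0.7, -1.1], [0.3, -0.5], [1.3, -1.8], [1.1, -1.8], [1.6, -2.2], [-0.1, -0.6], [-0.4, -0.1], [-0.6, -0.6], [0.7, 0.4]]
tank [ 0.5918  0.1002 -0.0544  0.0817] [[-0.1, -0.1], [0.4, 0.4], [0.1, -0.3], [-0.4, 0.2], [-0.3, -0.2], [0.2, 0.6]]
tank [ 0.5905  0.1002 -0.049   0.1125] [[-1.3, 1.1], [0.6, 1.8], [0.2, -2.7], [0.1, -0.6]]
tank [ 0.5912  0.1002 -0.0511  0.0985] [[0.1, -0.2], [0.7, 0.2], [-0.1, -0.4], [-0.5, 0.0], [-0.2, -0.5], [0.3, 0.3], [-0.6, 1.2], [1.0, 1.8], [0.1, -2.8], [-0.2, -0.8]]
grip [0.59648651 0.09992908 0.14821543]
```

View pics/w1_fit.png

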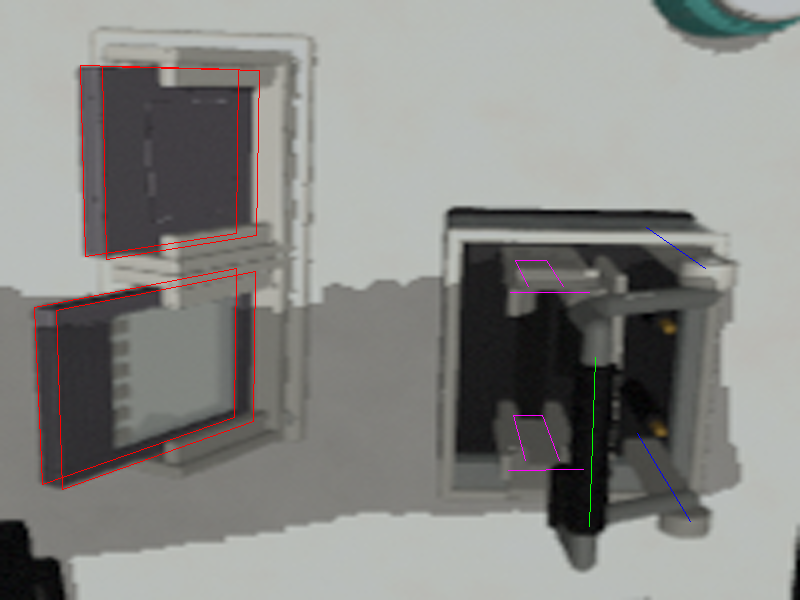

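```bash
python3 -c "
from h import *
delta(yawR(-.051),[.5965,.1,.21])
delta(yawR(-.051),[.5965,.1,.154])"
```

```text
turn [-0.  -0.5  0. ] shift [ 51.2 151.6 -57.2]
turn [-0.  -0.5  0. ] shift [ 51.2 207.6 -57.2]
```

```bash
python3 -m jog '[0,0,0,15,34,-17,0.45, 0,0,0,30,68,-34,0.45, 0,0,0,45,100,-50,0.45, 0,-0.5,0,51,130,-57,0.45, 0,-0.5,0,51,150,-57,0.45, 0,-0.5,0,51,170,-57,0.45, 0,-0.5,0,51,190,-57,0.45, 0,-0.5,0,51,207.6,-57,0.45]' 25; python3 - <<'E'
from h import *
im=capture("wrist");cv2.imwrite("pics/w2.png",im[:,:,::-1])
im=capture("side");cv2.imwrite("pics/s2.png",cv2.resize(im[140:300,220:400,::-1],None,fx=4,fy=3.5 if 0 else 3.7))
E
```

```text
t: 3.25
eef_pos: [0.5958, 0.1012, 0.1528]
orientation: [-1.571, 0.0, -0.05]
force: [0.4, 0.6, 0.5]
opening: 0.0469
```

View pics/w2.png

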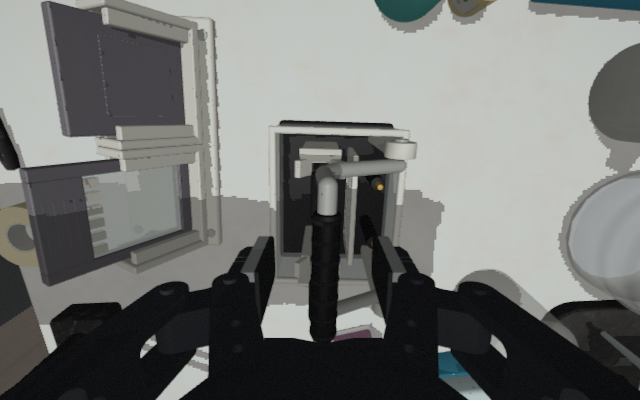

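View pics/s2.png

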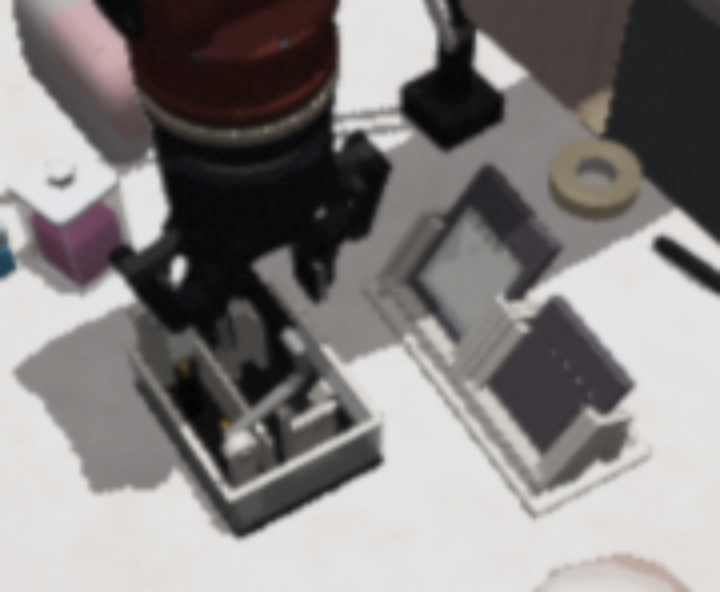

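The bar (wrist image ~(325,275)) sits centred between the pads (272…375). Close on it.

```bash
python3 -m jog '[0,0,0,0,0,0,1, 0,0,0,0,0,0,1, 0,0,0,0,0,0,1, 0,0,0,0,0,0,1, 0,0,0,0,0,0,1, 0,0,0,0,0,0,1, 0,0,0,0,0,0,1, 0,0,0,0,0,0,1]' 25; python3 - <<'E'
from h import *
for b in (.1,):
    a0=b-.713
    for k in range(1,13):
        a=a0+(1.5-b)*k/12
        print(k,((np.sin(a)-np.sin(a0))*68.8).round(1),(-(np.cos(a)-np.cos(a0))*68.8).round(1))
E
```

```text
t: 4.02
eef_pos: [0.5973, 0.1, 0.1557]
orientation: [-1.57, -0.002, -0.052]
force: [-2.9, 2.1, 6.5]
opening: 0.0109
1 6.8 -4.2
2 14.1 -7.6
3 21.7 -10.2
4 29.6 -11.8
5 37.5 -12.5
6 45.6 -12.3
7 53.5 -11.1
8 61.2 -9.0
9 68.7 -6.1
10 75.8 -2.2
11 82.3 2.4
12 88.3 7.7
```

```bash
python3 -m jog '[0,0,0,6.8,-4.2,0,1, 0,0,0,14.1,-7.6,0,1, 0,0,0,21.7,-10.2,0,1, 0,0,0,29.6,-11.8,0,1, 0,0,0,37.5,-12.5,0,1, 0,0,0,45.6,-12.3,0,1, 0,0,0,53.5,-11.1,0,1, 0,0,0,61.2,-9,0,1]'
```

```text
t: 4.68
eef_pos: [0.6583, 0.0958, 0.1639]
orientation: [-1.572, -0.001, -0.052]
force: [-4.0, -3.8, 4.2]
opening: 0.0109
```

```bash
python3 -m jog '[0,0,0,7.5,2.9,0,1, 0,0,0,14.6,6.8,0,1, 0,0,0,21.1,11.4,0,1, 0,0,0,27.1,16.7,0,1, 0,0,0,29,19,0,1, 0,0,0,29,19,0,1, 0,0,0,29,19,0,1, 0,0,0,29,19,0,1]'; python3 - <<'E'
from h import *
im=capture("wrist");cv2.imwrite("pics/w3.png",im[:,:,::-1])
E
```

```text
t: 5.35
eef_pos: [0.6866, 0.0943, 0.1453]
orientation: [-1.572, 0.0, -0.052]
force: [-10.5, -4.8, 12.1]
opening: 0.0111
```

View pics/w3.png

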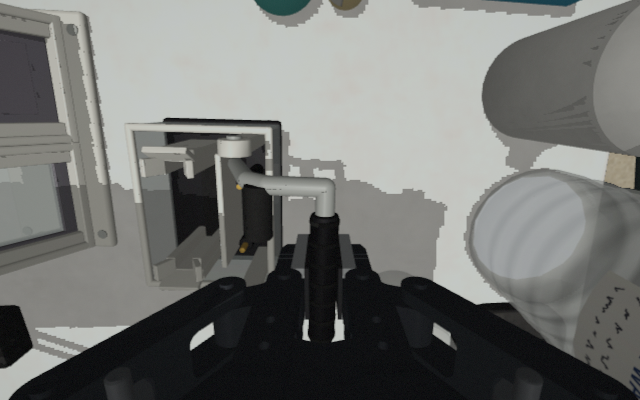

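```bash
python3 -m jog '[0,0,0,0,0,0,0.55, 0,0,0,0,0,0,0.55, 0,0,0,0,0,0,0.55, 0,0,0,0,-10,0,0.55, 0,0,0,0,-40,0,0.55, 0,0,0,-10,-75,0,0.55, 0,0,0,-25,-110,5,0.55, 0,0,0,-60,-130,15,0.5]' ; python3 - <<'E'
from h import *
s=observe();ci=camera_info("wrist");im=capture("wrist");cv2.imwrite("pics/w4.png",im[:,:,::-1])
np.savez("w4.npz",im=im,p=s['eef_pos'],o=s['orientation'],**ci)
exec(open('fit1.py').read().split("# rack")[0].split("O={")[0])
def T(p,X): 
    c,s=np.cos(p[2]),np.sin(p[2]); X=np.array(X,float); return np.array([p[0]+c*X[0]-s*X[1],p[1]+s*X[0]+c*X[1],X[2]])
def plate(y0,n,y,z): return np.array([0,y0,.018])+n*np.array([.866,0,.5])+np.array([0,y,0])+z*np.array([-.5,0,.866])
for z in(.141,.096):
    P=T([.4878,.1485,-.11],plate(-.043,0,0,z)); print(P); delta(yawR(-.11,30),P)
E
```

```text
t: 6.07
eef_pos: [0.6298, 0.1119, 0.2775]
orientation: [-1.571, -0.005, -0.054]
force: [0.1, 0.3, 0.6]
opening: 0.0428
[0.41300563 0.11349926 0.140106  ]
turn [ -1.    3.3 -29.6] shift [-211.7  141.   -12.7]
[0.43536964 0.11102925 0.101136  ]
turn [ -1.    3.3 -29.6] shift [-189.5  180.2  -14. ]
```

View pics/w4.png

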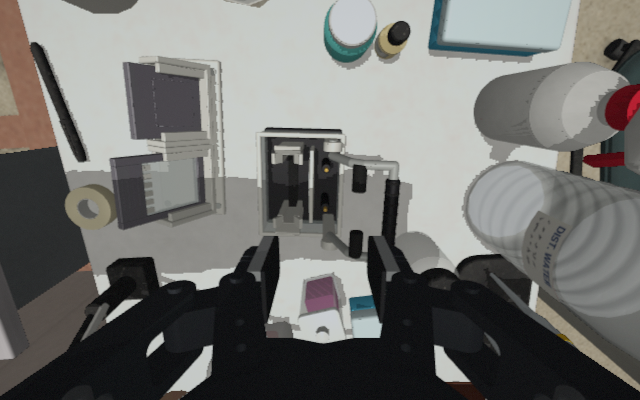

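The clamp is fully back (bar at (392,210), feet at (357,180) and (355,243)); the slot guides at (289,152) and (289,215) are free.

```bash
cat > ov4.py <<'E'
import sys
exec(open('fit2.py').read().split("rkw=")[0])
w=np.load('w4.npz'); W={k:w[k] for k in('fx','fy','cx','cy','R','t')}
im=cv2.resize(cv2.imread('pics/w4.png')[120:245,250:405],None,fx=5,fy=4.75 if 0 else 4.8,interpolation=cv2.INTER_CUBIC)
raw=im.copy()
p=[float(a) for a in sys.argv[1:4]]
def ln(P,X,col=(0,0,255)):
    q=np.array([proj(W,T(P,x))[0] for x in X]); q=((q-(250,120)+.5)*(5,4.8)-.5).round().astype(int)
    cv2.polylines(im,[q.reshape(-1,1,2)],False,col,1)
for s in(-.05,.05): ln(p,[(.045,s,.0),(.045,s,.101)],(255,0,0))
for s in(-.037,.037):
    ln(p,[(-.0058,s,.068),(-.0058,s,.01),(.0058,s,.01),(.0058,s,.068)],(255,0,255));ln(p,[(-.0128,s*1.19,.079),(-.0058,s,.068),(.0058,s,.068),(.0128,s*1.19,.079),(-.0128,s*1.19,.079)],(255,0,255))
cv2.imwrite("pics/w4_fit.png",im); cv2.imwrite("pics/w4z.png",raw)
E
python3 ov4.py .5912 .1002 -.051
```

```text
(no output)
```

View pics/w4z.png

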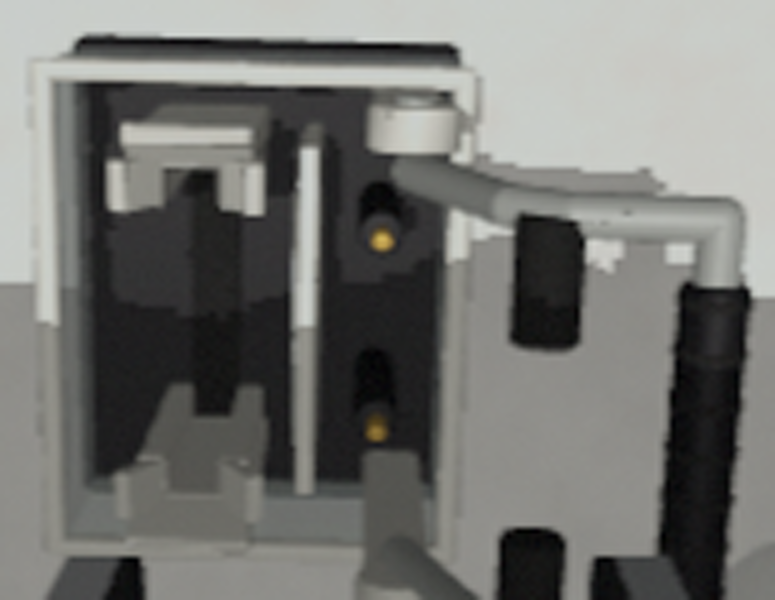

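View pics/w4_fit.png

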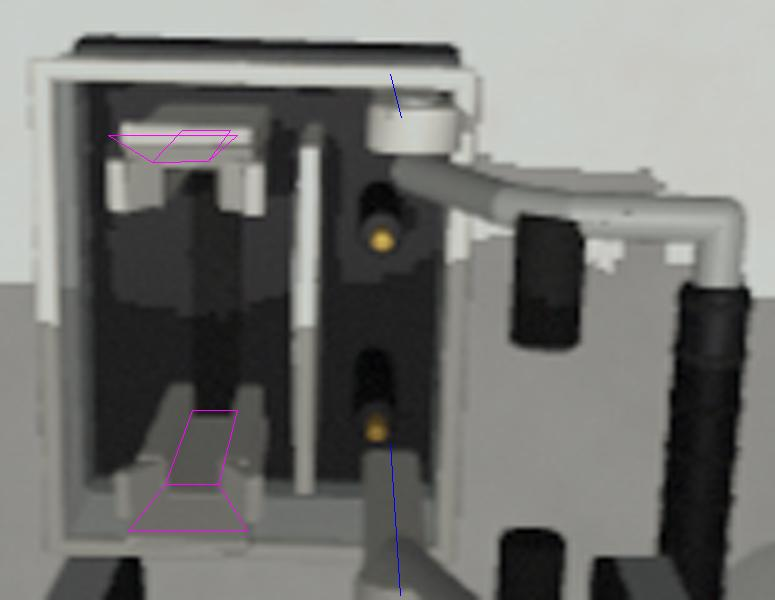

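```bash
cat >> ov4.py <<'E'
for x in(-.0058,.0058):
    ln(p,[(x,-.037,.01),(x,.037,.01)],(0,255,255))
    for s in(-1,1): ln(p,[(x,s*.037,.068),(x,s*.029,.068),(x,s*.029,.01)],(0,255,0)); ln(p,[(x,s*.029,.068),(x*2.2,s*.029,.079)],(0,0,255))
cv2.imwrite("pics/w4_fit.png",im)
E
python3 ov4.py .5912 .1002 -.051
```

```text
(no output)
```

View pics/w4_fit.png

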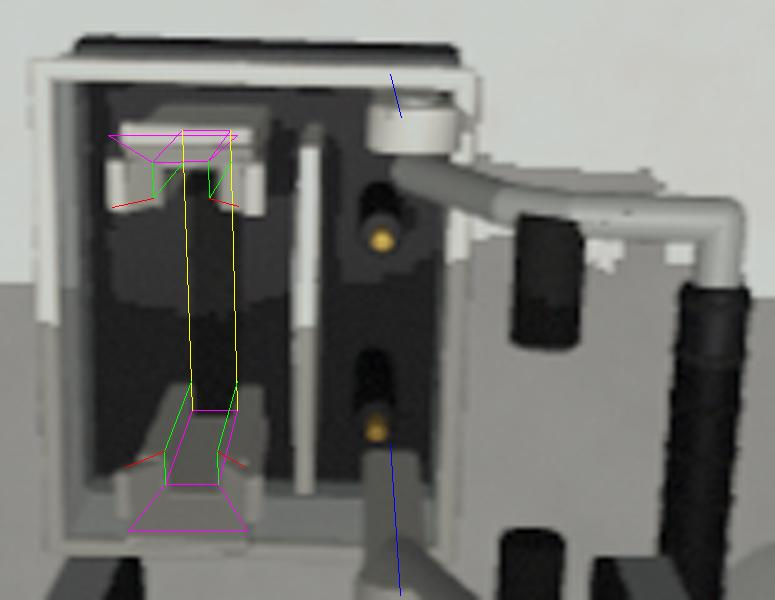

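```bash
cat > lsd.py <<'E'
from h import *
def run(f,boxes,minlen=15):
    w=np.load(f);W={k:w[k] for k in('fx','fy','cx','cy','R','t')}
    g=cv2.cvtColor(w['im'],cv2.COLOR_RGB2GRAY)
    L=cv2.createLineSegmentDetector(0,scale=1.0).detect(g)[0].reshape(-1,4)
    for nm,(x0,y0,x1,y1) in boxes.items():
        print(f,nm)
        for l in L:
            if min(l[0],l[2])<x0 or max(l[0],l[2])>x1 or min(l[1],l[3])<y0 or max(l[1],l[3])>y1: continue
            n=np.hypot(l[2]-l[0],l[3]-l[1])
            if n<minlen: continue
            a=ray(W,l[:2])[1];b=ray(W,l[2:])[1];N=np.cross(a,b);d=np.cross(N,[0,0,1]);d/=np.linalg.norm(d)
            y=np.arctan2(d[1],d[0]); y=(y+np.pi/4)%(np.pi/2)-np.pi/4
            print(l.round(0),round(n),'yaw',round(y,3))
if __name__=="__main__":
    run('w4.npz',{'tank':(250,120,348,235),'rack':(110,50,230,232)})
    run('w1.npz',{'tank':(325,145,405,265),'rack':(225,95,302,240)})
E
python3 lsd.py
```

```text
w4.npz tank
[266. 127. 340. 129.] 73 yaw -0.079
[260. 136. 340. 138.] 80 yaw -0.08
[312. 222. 314. 146.] 76 yaw -0.082
[309. 151. 308. 222.] 70 yaw -0.082
[339. 163. 336. 232.] 70 yaw -0.077
[299. 146. 274. 145.] 24 yaw -0.102
[344. 133. 257. 131.] 87 yaw -0.078
[341. 142. 325. 142.] 15 yaw -0.073
[275. 149. 298. 149.] 23 yaw -0.052
[261. 187. 260. 136.] 50 yaw -0.077
[283. 200. 277. 215.] 16 yaw -0.471
[267. 220. 265. 137.] 83 yaw -0.078
[321. 234. 299. 233.] 21 yaw -0.098
[303. 141. 282. 141.] 20 yaw -0.066
[322. 223. 303. 223.] 18 yaw -0.064
[262. 231. 261. 188.] 43 yaw -0.083
[297. 233. 275. 231.] 22 yaw -0.12
[256. 170. 256. 148.] 23 yaw -0.112
[258. 152. 258. 170.] 19 yaw -0.11
[298. 165. 298. 183.] 17 yaw -0.076
[258. 188. 258. 204.] 16 yaw -0.109
[262. 162. 262. 178.] 15 yaw -0.106
[344. 189. 343. 204.] 16 yaw -0.072
[343. 209. 342. 227.] 18 yaw -0.074
w4.npz rack
[123.  62. 156.  63.] 33 yaw -0.1
[203. 155. 205. 203.] 47 yaw -0.102
[198.  78. 201. 130.] 52 yaw -0.105
[164. 141. 132. 138.] 32 yaw -0.147
[204. 131. 161. 132.] 43 yaw -0.024
[223. 111. 223. 128.] 16 yaw -0.133
[
[... 3106 characters left out ...]
61. 222.] 26 yaw 0.308
[290. 162. 291. 107.] 55 yaw -0.103
[245.  98. 297. 100.] 52 yaw -0.104
[298. 110. 298. 156.] 45 yaw -0.088
[296. 101. 245.  99.] 51 yaw -0.102
[278. 212. 278. 182.] 29 yaw -0.096
[246. 165. 245. 110.] 54 yaw -0.104
[287. 163. 266. 168.] 22 yaw 0.139
[283. 110. 265. 109.] 18 yaw -0.086
[291. 187. 292. 204.] 16 yaw -0.027
[265. 166. 281. 163.] 16 yaw 0.151
[290. 221. 265. 232.] 27 yaw 0.394
[265. 108. 286. 109.] 21 yaw -0.112
[295. 215. 295. 182.] 32 yaw -0.104
[297. 181. 297. 197.] 15 yaw -0.1
[235. 219. 234. 190.] 29 yaw -0.115
[289. 217. 290. 184.] 33 yaw -0.117
[266. 228. 285. 219.] 21 yaw 0.376
[244. 130. 244. 148.] 18 yaw -0.129
[274. 210. 274. 181.] 28 yaw -0.103
```

```bash
python3 ov4.py .5922 .1000 -.080
```

```text
(no output)
```

View pics/w4_fit.png

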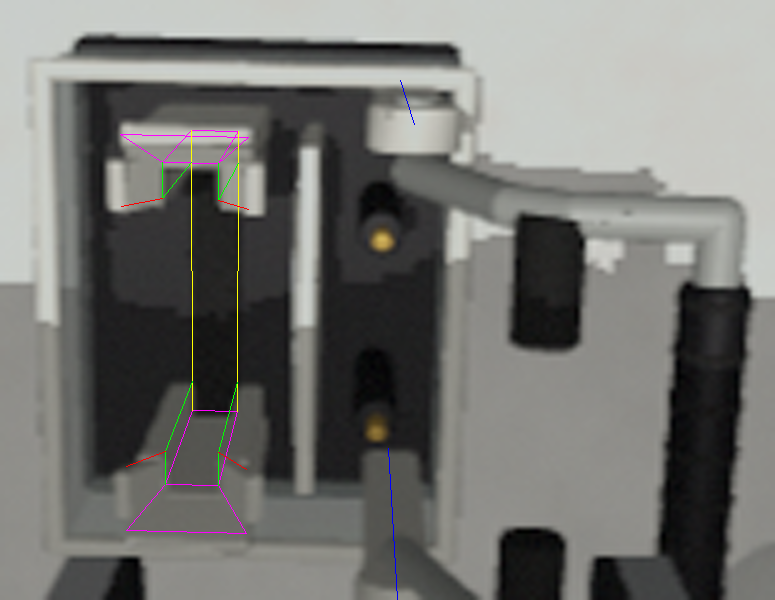

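```bash
cat > rk.py <<'E'
exec(open('fit2.py').read().split("for f in(fr,frw")[0])
f=lambda q:frw([q[0],q[1],-.104])
r=least_squares(f,[.48,.15],loss='soft_l1');print(r.x,f(r.x).round(1))
f=lambda q:fr2([q[0],q[1],-.104])
r=least_squares(f,[.48,.15],loss='soft_l1');print(r.x)
w=np.load('w4.npz'); W={k:w[k] for k in('fx','fy','cx','cy','R','t')}
for p in([.4878,.1485,-.104],):
    im=cv2.resize(cv2.imread('pics/w4.png')[40:240,100:240],None,fx=4,fy=3,interpolation=cv2.INTER_CUBIC)
    cv2.imwrite("pics/w4rz.png",im)
    def ln(P,X,col=(0,0,255)):
        q=np.array([proj(W,T(P,x))[0] for x in X]); q=((q-(100,40)+.5)*(4,3)-.5).round().astype(int)
        cv2.polylines(im,[q.reshape(-1,1,2)],False,col,1)
    for y0,h in((-.043,.1),(.043,.078)):
        for n in(-.0045,.0045): ln(p,[plate(y0,h,n,a,b) for a,b in((-.035,0),(.035,0),(.035,h),(-.035,h),(-.035,0))])
    cv2.imwrite("pics/w4_rfit.png",im)
    for z in(.141,.096):
        P=T(p,plate(-.043,0,0,0,z)); print(P); delta(yawR(-.104,30),P)
E
python3 rk.py
```

```text
[0.48788596 0.14854594] [ 0.1 -0.3  0.   0.2 -0.9 -0.4  0.7  0.7]
[0.48779194 0.14890675]
[0.41321698 0.11305112 0.140106  ]
turn [ -0.9   3.  -29.6] shift [-211.5  141.   -13.1]
[0.43559541 0.11071534 0.101136  ]
turn [ -0.9   3.  -29.6] shift [-189.3  180.2  -14.4]
```

View pics/w4_rfit.png

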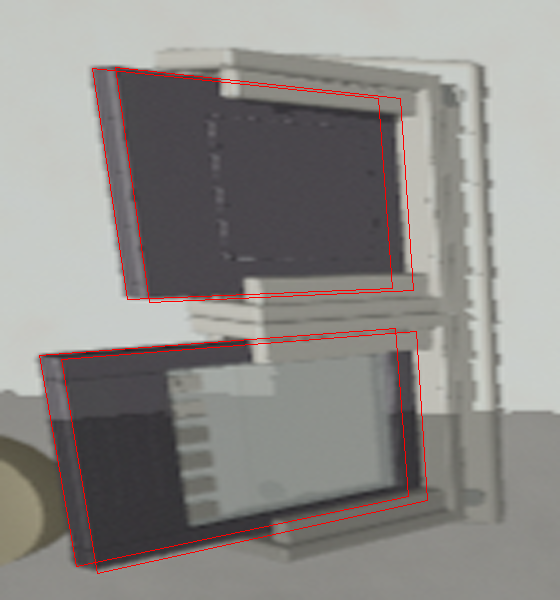

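```bash
python3 -m jog '[-0.1,0.4,-3,-30,5,-2,0.45, -0.2,0.8,-7.5,-62,15,-4,0.45, -0.3,1.2,-12,-95,32,-6,0.45, -0.5,1.6,-16.5,-128,55,-8,0.45, -0.6,2,-21,-158,78,-10,0.45, -0.7,2.5,-25.5,-185,102,-12,0.45, -0.9,3,-29.6,-204,124,-13,0.45, -0.9,3,-29.6,-211.5,141,-13,0.45]'; python3 - <<'E'
from h import *
print(observe()['q'].round(2))
s=observe();ci=camera_info("wrist");im=capture("wrist");cv2.imwrite("pics/w5.png",im[:,:,::-1])
np.savez("w5.npz",im=im,p=s['eef_pos'],o=s['orientation'],**ci)
delta(yawR(-.104,30),[.4132,.1131,.1401])
delta(yawR(-.104,30),[.4356,.1107,.1011])
E
```

```text
t: 6.78
eef_pos: [0.4912, 0.1181, 0.1998]
orientation: [-1.581, -0.472, -0.102]
force: [0.0, -0.1, 0.8]
opening: 0.047
[ 0.01 -0.82 -0.82  1.1  -0.06  1.67]
turn [ 0.6  0.2 -3.8] shift [-79.8   7.6 -13.5]
turn [ 0.6  0.2 -3.8] shift [-76.8  52.6 -13.1]
```

View pics/w5.png

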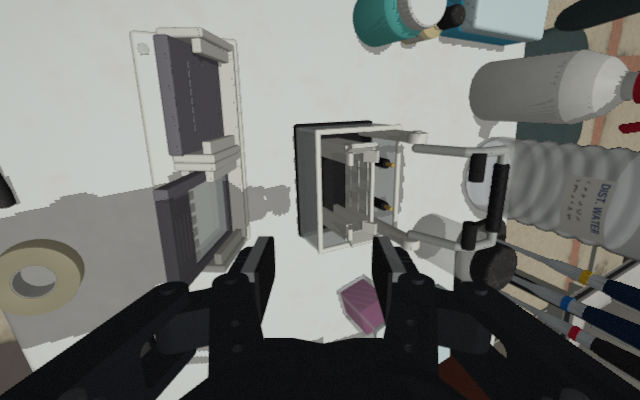

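```bash
python3 -c "
from plant import observe
s=observe();print(s['q'].tolist(),s['eef_pos'].tolist(),s['orientation'].tolist())"
python3 -m jog '[0,0,2,-4,8,0,0.45, 0,0,4,-8,16,0,0.45, 0,0,6,-12,24,0,0.45, 0,0,8,-16,32,0,0.45, 0,0,10,-20,40,0,0.45, 0,0,12,-22,45,0,0.45, 0,0,12,-22,45,0,0.45, 0,0,12,-22,45,0,0.45]'
python3 -c "
from plant import observe
s=observe();print(s['q'].tolist(),s['eef_pos'].tolist(),s['orientation'].tolist())"
```

```text
[0.016697043804330916, -0.8323087243859059, -0.8546759898108877, 1.0950642607373389, -0.06412673357805017, 1.6757402274630244] [0.4825115465902539, 0.11983860569660437, 0.1820323187582446] [-1.583515916506137, -0.4574011166540506, -0.10008145364249765]
t: 7.5
eef_pos: [0.4918, 0.118, 0.1474]
orientation: [-1.581, -0.254, -0.103]
force: [0.2, -0.1, 0.3]
opening: 0.0467
[-0.003774313517110997, -0.5060735022967182, -0.6611389144604367, 1.1638062413703898, -0.03514330767073352, 1.6665739866837554] [0.49182435783221773, 0.11796617588921665, 0.1474056000889239] [-1.5811625615040175, -0.25410571784893654, -0.1026785147840843]
```

```bash
cat > kin.py <<'E'
from h import *
from scipy.optimize import least_squares
D=[([1.04831375,.104684011,.0964708666,1.56390872,1.207e-5,1.35309428],[0.17988488,0.57208343,0.25553214],[-1.57049824,1.29164173e-3,1.26601597]),
([0.016697,-0.8323087,-0.8546760,1.0950643,-0.0641267,1.6757402],[0.4825115,0.1198386,0.1820323],[-1.5835159,-0.4574011,-0.1000815]),
([-0.0037743,-0.5060735,-0.6611389,1.1638062,-0.0351433,1.666574],[0.4918244,0.1179662,0.1474056],[-1.5811626,-0.2541057,-0.1026785])]
Ry=lambda a:Rn.from_euler('y',a);Rz=lambda a:Rn.from_euler('z',a);Rx=lambda a:Rn.from_euler('x',a)
def fk(q,k):
    h,a,L2,L3,e,Lt,d,o=k
    # wrist: tool direction at psi=0 is +x (forward), pitched down by psi
    Rw=Ry(q[1]-q[2]+q[3])*Rz(k5*q[4])
    p=np.array([a,0,h])+Ry(q[1]).apply([0,0,L2])+Ry(q[1]-q[2]).apply([L3,0,e])+[0,d,0]+Ry(q[1]-q[2]+q[3]).apply([0,0,o])+Rw.apply([Lt,0,0])
    R=Rz(q[0])*Rw*Rx(-q[5])
    return Rz(q[0]).apply(p),R
k5=1
if __name__=="__main__":
  import sys
  for k5 in(1,-1):
    def f(k): return np.concatenate([(fk(q,k)[0]-p)*1e3 for q,p,o in D]+[(k-[.3,0,.3,.5,0,.3,.13,0])*3])
    r=least_squares(f,[.3,0,.3,.5,0,.3,.13,0]);print(k5,r.x.round(3),f(r.x)[:9].round(1))
    for q,p,o in D:
        R=fk(q,r.x)[1]; Rt=Rn.from_euler('xyz',o); print("tooldir",R.apply([1,0,0]).round(3),Rt.apply([0,1,0]).round(3), "jaw", Rt.apply([1,0,0]).round(3),R.apply([0,1,0]).round(3),R.apply([0,0,1]).round(3))
E
python3 kin.py
```

```text
1 [ 0.279  0.029  0.267  0.549 -0.006  0.279  0.13  -0.02 ] [-0.  0. -0.  0. -0.  0. -0. -0.  0.]
tooldir [-0.001 -0.001 -1.   ] [-0.001 -0.001 -1.   ] jaw [ 0.3    0.954 -0.001] [-0.674 -0.738  0.001] [-0.738  0.674 -0.   ]
tooldir [ 0.438 -0.057 -0.897] [ 0.438 -0.057 -0.897] jaw [ 0.893 -0.09   0.442] [-0.895 -0.119 -0.43 ] [-0.083  0.991 -0.103]
tooldir [ 0.249 -0.036 -0.968] [ 0.249 -0.036 -0.968] jaw [ 0.963 -0.099  0.251] [-0.965 -0.092 -0.245] [-0.08   0.995 -0.058]
-1 [ 0.21   0.142 -0.015  0.543 -0.21  -0.275  0.129 -0.097] [ 0.1 -0.1  0.  -0.   0.1  0.   0.   0.  -0. ]
tooldir [-0.001 -0.001 -1.   ] [-0.001 -0.001 -1.   ] jaw [ 0.3    0.954 -0.001] [-0.674 -0.738  0.001] [-0.738  0.674 -0.   ]
tooldir [ 0.436  0.071 -0.897] [ 0.438 -0.057 -0.897] jaw [ 0.893 -0.09   0.442] [-0.889 -0.119 -0.442] [-0.139  0.99   0.011]
tooldir [ 0.249  0.034 -0.968] [ 0.249 -0.036 -0.968] jaw [ 0.963 -0.099  0.251] [-0.964 -0.092 -0.251] [-0.098  0.995  0.01 ]
```

```bash
cat > ik.py <<'E'
import kin
from kin import *
kin.k5=1
K=np.array([.279,.029,.267,.549,-.006,.279,.13,-.02])
def fitK(reg=1.0,x0=(.3,0,.3,.5,0,.3,.13,0)):
    f=lambda k:np.concatenate([(fk(q,k)[0]-p)*1e3 for q,p,o in D]+[(k-x0)*reg]); return least_squares(f,x0).x
lo=[-2.99,-.84,-1.1,-1.84,-1.51,-3.14];hi=[2.99,1.86,1.16,2.11,1.56,3.14]
def ik(K,p,dirn,q0=(0,-.6,-.7,1.1,-.05,1.67)):
    def f(q):
        P,R=fk(q,K); return np.r_[(P-p)*1e3,(R.apply([1,0,0])-dirn)*1e3*.2]
    best=None
    for s in range(6):
        r=least_squares(f,np.clip(np.array(q0)+np.random.default_rng(s).normal(0,.2*(s>0),6),np.array(lo)+1e-3,np.array(hi)-1e-3),bounds=(lo,hi))
        if best is None or r.cost<best.cost: best=r
    P,R=fk(best.x,K); return best.x,(P-p)*1e3,np.degrees(np.arccos(np.clip(R.apply([1,0,0])@dirn,-1,1)))
if __name__=="__main__":
  for x0 in [(.3,0,.3,.5,0,.3,.13,0),(.3,0,.25,.5,0,.25,.13,0),(.25,.1,.35,.4,0,.35,.13,0),(.3,-.05,.3,.55,0.1,.3,.13,0)]:
    K=fitK(3,x0);print(K.round(3))
    for nm,z in(("grasp",.096),("pre",.141),("out",.160)):
        d=yawR(-.104,30).apply([0,1,0]); p=np.array([.4356,.1107,.1011])-d*(z-.096)
        for t in(30,20,10):
            dd=yawR(-.104,t).apply([0,1,0]); q,e,a=ik(K,p,dd); print(nm,t,q.round(2),e.round(1),a.round(1))
E
python3 ik.py
```

```text
[ 0.279  0.029  0.267  0.549 -0.006  0.279  0.13  -0.02 ]
grasp 30 [ 0.06 -0.84 -1.01  1.   -0.14  1.24] [18.1  8.1 -3.4] 7.4
grasp 20 [-0.01 -0.84 -0.99  1.11 -0.05 -3.  ] [ 5.2  1.8 -0.8] 2.1
grasp 10 [-0.04 -0.66 -0.86  1.2  -0.01  1.38] [ 0. -0.  0.] 0.0
pre 30 [ 0.11 -0.84 -0.93  1.14 -0.19  1.27] [25.  12.4 -2.7] 10.9
pre 20 [ 0.03 -0.84 -0.91  1.24 -0.08 -1.92] [13.   5.1 -1.1] 5.5
pre 10 [-0.03 -0.82 -0.89  1.33 -0.01  0.5 ] [ 0. -0.  0.] 0.0
out 30 [ 0.13 -0.84 -0.9   1.2  -0.21  1.69] [27.5 14.2 -2. ] 12.3
out 20 [ 0.04 -0.84 -0.88  1.3  -0.09 -1.11] [15.9  6.5 -0.8] 6.8
out 10 [-0.02 -0.84 -0.87  1.38 -0.02 -2.75] [ 2.3  0.8 -0.1] 1.0
[ 0.279  0.029  0.266  0.549 -0.006  0.278  0.13  -0.02 ]
grasp 30 [ 0.06 -0.84 -1.01  1.   -0.14  3.  ] [18.1  8.1 -3.4] 7.4
grasp 20 [-0.01 -0.84 -0.99  1.11 -0.05 -0.29] [ 5.2  1.9 -0.8] 2.1
grasp 10 [-0.04 -0.66 -0.86  1.2  -0.01  2.24] [-0.  0. -0.] 0.0
pre 30 [ 0.11 -0.84 -0.93  1.14 -0.19 -1.79] [25.1 12.4 -2.7] 10.9
pre 20 [ 0.03 -0.84 -0.91  1.24 -0.08 -1.51] [13.1  5.1 -1.1] 5.5
pre 10 [-0.03 -0.82 -0.89  1.33 -0.01  1.1 ] [-0.  0. 
[... 815 characters left out ...]
 -0.87  1.38 -0.02  3.07] [ 2.3  0.8 -0.1] 0.9
[ 0.279  0.029  0.267  0.549 -0.006  0.279  0.13  -0.02 ]
grasp 30 [ 0.06 -0.84 -1.01  1.   -0.14 -0.88] [18.1  8.1 -3.4] 7.4
grasp 20 [-0.01 -0.84 -0.99  1.11 -0.05  1.27] [ 5.2  1.8 -0.8] 2.1
grasp 10 [-0.04 -0.66 -0.86  1.2  -0.01 -0.97] [-0.  0.  0.] 0.0
pre 30 [ 0.11 -0.84 -0.93  1.14 -0.19 -1.17] [25.  12.4 -2.7] 10.9
pre 20 [ 0.03 -0.84 -0.91  1.24 -0.08  0.9 ] [13.   5.1 -1.1] 5.5
pre 10 [-0.03 -0.82 -0.89  1.33 -0.01  1.34] [-0.  0.  0.] 0.0
out 30 [ 0.13 -0.84 -0.9   1.2  -0.21  1.13] [27.4 14.2 -2. ] 12.3
out 20 [ 0.04 -0.84 -0.88  1.3  -0.09  3.  ] [15.9  6.5 -0.8] 6.8
out 10 [-0.02 -0.84 -0.87  1.38 -0.02  0.95] [ 2.3  0.8 -0.1] 0.9
```

```bash
cat > ik2.py <<'E'
from ik import *
K=fitK(1)
zp=-yawR(-.104,30).apply([0,1,0])
top=np.array([.4356,.1107,.1011])+zp*.004   # plate top-edge mid, z=.100
for phi in(15,20,25,30,35,40):
    d=(yawR(-.104,30)*Rn.from_euler('x',-phi,degrees=True)).apply([0,1,0])
    for nm,gd in(("grasp",-.012),("pre",.035),("out",.055),("out2",.075)):
        p=top+zp*gd-d*.006
        if nm=="pre": p=top-zp*.012-d*.053
        q,e,a=ik(K,p,d,q0=(.3,-.5,-.7,1.1,-.4,1.67)); print(phi,nm,q[:5].round(2),e.round(1),a.round(1))
E
python3 ik2.py
```

```text
15 grasp [ 0.21 -0.84 -1.04  0.95 -0.41] [ 1.1  0.7 -0.3] 0.5
15 pre [ 0.29 -0.84 -0.97  1.09 -0.46] [ 5.3  4.  -0.9] 2.7
15 out [ 0.29 -0.84 -0.94  1.17 -0.48] [10.1  7.7 -1.3] 5.2
15 out2 [ 0.31 -0.84 -0.91  1.23 -0.5 ] [12.3  9.6 -1.2] 6.4
20 grasp [ 0.27 -0.72 -0.98  0.94 -0.51] [0. 0. 0.] 0.0
20 pre [ 0.33 -0.81 -0.97  1.08 -0.53] [0. 0. 0.] 0.0
20 out [ 0.32 -0.84 -0.95  1.16 -0.55] [ 4.6  3.7 -0.7] 2.4
20 out2 [ 0.35 -0.84 -0.92  1.23 -0.57] [ 6.7  5.7 -0.8] 3.6
25 grasp [ 0.32 -0.58 -0.9   0.95 -0.61] [-0. -0. -0.] 0.0
25 pre [ 0.39 -0.64 -0.88  1.09 -0.63] [-0. -0.  0.] 0.0
25 out [ 0.36 -0.82 -0.95  1.16 -0.62] [ 0.  0. -0.] 0.0
25 out2 [ 0.38 -0.84 -0.94  1.23 -0.63] [ 1.4  1.2 -0.2] 0.8
30 grasp [ 0.36 -0.44 -0.82  0.98 -0.7 ] [0. 0. 0.] 0.0
30 pre [ 0.44 -0.48 -0.79  1.12 -0.71] [ 0. -0. -0.] 0.0
30 out [ 0.4  -0.67 -0.88  1.18 -0.7 ] [0. 0. 0.] 0.0
30 out2 [ 0.42 -0.73 -0.89  1.25 -0.71] [ 0.  0. -0.] 0.0
35 grasp [ 0.4  -0.31 -0.74  1.02 -0.78] [ 0.  0. -0.] 0.0
35 pre [ 0.48 -0.34 -0.7   1.17 -0.78] [-0. -0. -0.] 0.0
35 out [ 0.44 -0.53 -0.81  1.22 -0.78] [0. 0. 0.] 0.0
35 out2 [ 0.45 -0.59 -0.82  1.28 -0.78] [ 0. -0.  0.] 0.0
40 grasp [ 0.43 -0.18 -0.66  1.09 -0.85] [ 0. -0.  0.] 0.0
40 pre [ 0.51 -0.2  -0.62  1.24 -0.84] [ 0. -0. -0.] 0.0
40 out [ 0.47 -0.4  -0.74  1.28 -0.84] [ 0.  0. -0.] 0.0
40 out2 [ 0.48 -0.46 -0.75  1.34 -0.84] [ 0. -0. -0.] 0.0
```

```bash
cat >> h.py <<'E'
zp=-yawR(-.104,30).apply([0,1,0])
ptop=np.array([.4356,.1107,.1011])+zp*.004
Rg=yawR(-.104,30)*Rn.from_euler('x',-30,degrees=True)
dg=Rg.apply([0,1,0])
E
python3 - <<'E'
from h import *
s=observe();print(s['eef_pos'],s['orientation'],np.abs(s['qvel']).max(),s['t'])
pre=ptop-zp*.012-dg*.066
print(pre,ptop-zp*.012-dg*.006)
delta(Rg,pre+[0,0,.06]); delta(Rg,pre)
E
```

```text
[0.49182436 0.11796618 0.1474056 ] [-1.58116256 -0.25410572 -0.10267851] 0.042347350845393664 7.5
[0.41457978 0.14607329 0.1436718 ] [0.43730579 0.11353825 0.0986718 ]
turn [-29.3   4.2 -15. ] shift [-63.  -74.7  19.3]
turn [-29.3   4.2 -15. ] shift [-78.1 -16.6  19.9]
```

```bash
python3 -m jog '[-4,0.5,-2,-3,-30,3,0.45, -8,1,-4,-8,-60,6,0.45, -12,1.7,-6,-20,-75,9,0.45, -16,2.3,-8,-34,-78,12,0.45, -20,2.9,-10,-50,-76,15,0.45, -24.5,3.5,-12.5,-63,-75,19,0.45, -29.3,4.2,-15,-63,-74.7,19.3,0.45, -29.3,4.2,-15,-63,-74.7,19.3,0.45]'
python3 - <<'E'
from h import *
s=observe();print(s['q'].tolist(),s['eef_pos'].tolist(),s['orientation'].tolist())
ci=camera_info("wrist");im=capture("wrist");cv2.imwrite("pics/w6.png",im[:,:,::-1])
np.savez("w6.npz",im=im,p=s['eef_pos'],o=s['orientation'],**ci)
pre=ptop-zp*.012-dg*.066
delta(Rg,pre); delta(Rg,ptop-zp*.012-dg*.006); print(observe()['eef_pos'])
E
```

```text
t: 8.17
eef_pos: [0.4125, 0.1475, 0.2015]
orientation: [-2.101, -0.523, -0.099]
force: [0.2, 0.7, -0.5]
opening: 0.0469
[0.4657161274745748, -0.49061525469044914, -0.657423038811876, 1.2794775208577032, -0.7177266855140161, 2.2339077266277108] [0.41250037154473046, 0.14751862447307, 0.20145591808857216] [-2.1006808812408044, -0.5231171319138712, -0.09914638832956779]
turn [-0.   0.2 -0. ] shift [-27.6  45.2  24.6]
turn [-0.   0.2 -0. ] shift [-27.6 105.2  24.6]
[0.41308363 0.14753572 0.20202124]
```

View pics/w6.png

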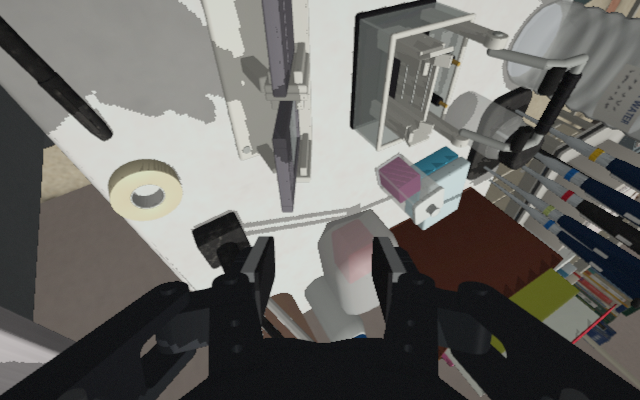

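```bash
cat > ov6.py <<'E'
import sys
exec(open('fit2.py').read().split("rkw=")[0])
f,x0,y0,x1,y1=sys.argv[1],*map(int,sys.argv[2:6])
w=np.load(f+'.npz'); W={k:w[k] for k in('fx','fy','cx','cy','R','t')}
s=min(800/(x1-x0),600/(y1-y0));p=[.4878,.1485,-.104]
im=cv2.resize(w['im'][y0:y1,x0:x1,::-1],None,fx=s,fy=s,interpolation=cv2.INTER_CUBIC)
def ln(P,X,col=(0,0,255)):
    q=np.array([proj(W,T(P,x))[0] for x in X]); q=((q-(x0,y0)+.5)*s-.5).round().astype(int)
    cv2.polylines(im,[q.reshape(-1,1,2)],False,col,1)
for yy,h in((-.043,.1),(.043,.078)):
    for n in(-.0045,.0045): ln(p,[plate(yy,h,n,a,b) for a,b in((-.035,0),(.035,0),(.035,h),(-.035,h),(-.035,0))])
cv2.imwrite(f"pics/{f}_fit.png",im)
E
python3 ov6.py w6 250 0 330 220
```

```text
(no output)
```

View pics/w6_fit.png

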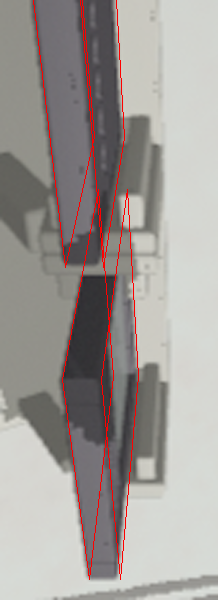

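```bash
python3 -m jog '[0,0,0,-14,15,12,0.45, 0,0.2,0,-27.6,30,24.6,0.45, 0,0.2,0,-27.6,43,24.6,0.45, 0,0.2,0,-27.6,45,24.6,0.45, 0,0.2,0,-27.6,60,24.6,0.45, 0,0.2,0,-27.6,75,24.6,0.45, 0,0.2,0,-27.6,90,24.6,0.45, 0,0.2,0,-27.6,105,24.6,0.45]'
python3 - <<'E'
from h import *
s=observe()
ci=camera_info("wrist");im=capture("wrist");cv2.imwrite("pics/w7.png",im[:,:,::-1])
np.savez("w7.npz",im=im,p=s['eef_pos'],o=s['orientation'],**ci)
delta(Rg,ptop-zp*.012-dg*.006); print(observe()['q'])
E
```

```text
t: 8.88
eef_pos: [0.4397, 0.1118, 0.1015]
orientation: [-2.09, -0.527, -0.11]
force: [0.9, 0.0, -0.0]
opening: 0.0473
turn [-0.  -0.3 -0.1] shift [-2.1 -2.   2. ]
[ 0.35352445 -0.48595952 -0.84517433  0.99303656 -0.69359531  2.09773135]
```

View pics/w7.png

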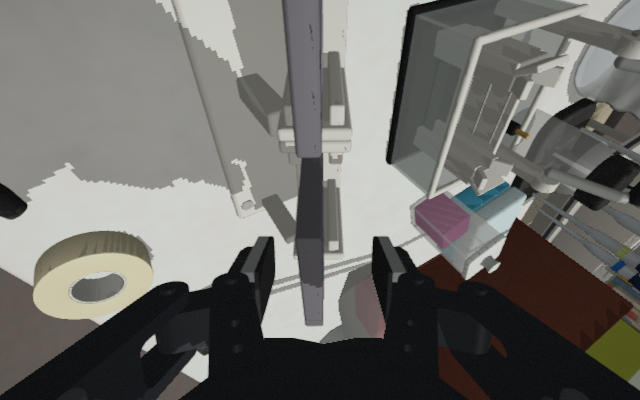

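```bash
python3 -m jog '[0,-0.2,0,-1,-1,1,0.45, 0,-0.3,0,-3,-1.5,1.5,0.45, 0,-0.3,0,-3,-1.5,1.5,0.5, 0,-0.3,0,-3,-1.5,1.5,0.55, 0,-0.3,0,-3,-1.5,1.5,0.6, 0,-0.3,0,-3,-1.5,1.5,0.65, 0,-0.3,0,-3,-1.5,1.5,0.65, 0,-0.3,0,-3,-1.5,1.5,0.65]'
python3 - <<'E'
from h import *
s=observe()
ci=camera_info("wrist");im=capture("wrist");cv2.imwrite("pics/w8.png",im[:,:,::-1])
np.savez("w8.npz",im=im,p=s['eef_pos'],o=s['orientation'],**ci)
delta(Rg,ptop-zp*.012-dg*.006); print(observe()['q'])
E
python3 ov6.py w8 240 100 400 340
```

```text
t: 9.6
eef_pos: [0.4354, 0.1147, 0.0987]
orientation: [-2.096, -0.523, -0.102]
force: [-0.2, 0.1, 0.3]
opening: 0.0303
turn [ 0.1  0.1 -0. ] shift [ 1.8  1.3 -0.3]
[ 0.36707355 -0.48168905 -0.84302607  1.00135748 -0.6979397   2.10789328]
```

View pics/w8_fit.png

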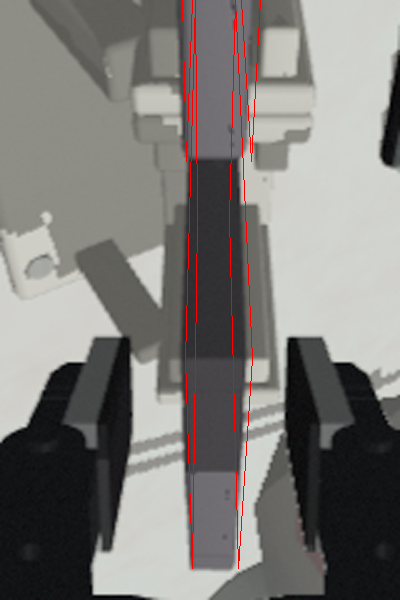

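```bash
python3 -m jog '[0,0,0,0.8,0,0,0.75, 0,0,0,0.8,0,0,0.8, 0,0,0,0.8,0,0,0.85, 0,0,0,0.8,0,0,1, 0,0,0,0.8,0,0,1, 0,0,0,0.8,0,0,1, 0,0,0,0.8,0,0,1, 0,0,0,0.8,0,0,1]' 60
python3 - <<'E'
from h import *
im=capture("wrist");cv2.imwrite("pics/w9.png",im[:,:,::-1]);s=observe();print(s['opening'],s['force'],s['ft_torque'],s['eef_pos'])
R0=Rn.from_euler('xyz',s['orientation'])
print("zp in tool",R0.inv().apply(zp))
E
```

```text
t: 10.32
eef_pos: [0.4362, 0.1145, 0.0992]
orientation: [-2.096, -0.523, -0.103]
force: [-1.4, 1.0, 1.7]
opening: 0.0082
0.008347043453605565 [-0.81490741  0.26919796  1.74214244] [ 0.35576791  0.31479521 -0.03404916] [0.43619322 0.11451735 0.09921081]
zp in tool [-4.82644194e-04 -8.65545193e-01 -5.00830596e-01]
```

View pics/w9.png

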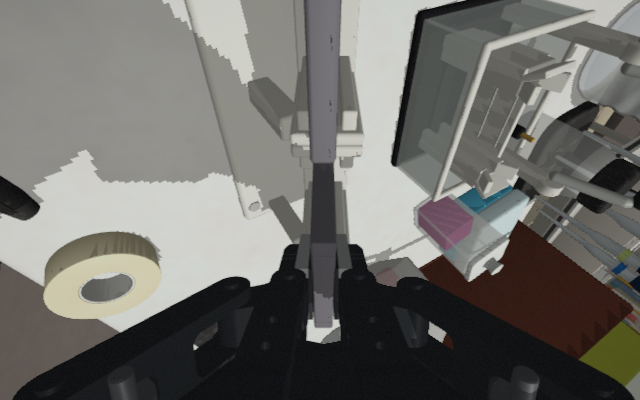

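```bash
python3 -m jog '[0,0,0,0,-4.3,-2.5,1, 0,0,0,0,-11.3,-6.5,1, 0,0,0,0,-18.2,-10.5,1, 0,0,0,0,-26,-15,1, 0,0,0,0,-33.8,-19.5,1, 0,0,0,0,-41.6,-24,1, 0,0,0,0,-48.5,-28,1, 0,0,0,0,-55.4,-32,1]'
python3 - <<'E'
from h import *
s=observe();print(s['eef_pos'],s['q'].round(3))
im=capture("wrist");cv2.imwrite("pics/w10.png",im[:,:,::-1])
im=capture("side");cv2.imwrite("pics/s10.png",cv2.resize(im[130:290,220:420,::-1],None,fx=4,fy=3.7))
print(observe()['eef_pos'])
E
```

```text
t: 11.03
eef_pos: [0.4037, 0.1179, 0.1551]
orientation: [-2.096, -0.522, -0.102]
force: [0.6, 0.5, -1.5]
opening: 0.0079
[0.40368994 0.1179253  0.15509308] [ 0.405 -0.604 -0.82   1.179 -0.705  2.157]
[0.40428501 0.11821357 0.15575757]
```

View pics/w10.png

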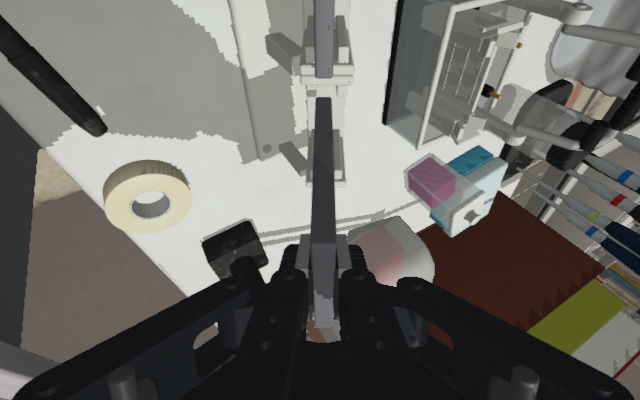

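View pics/s10.png

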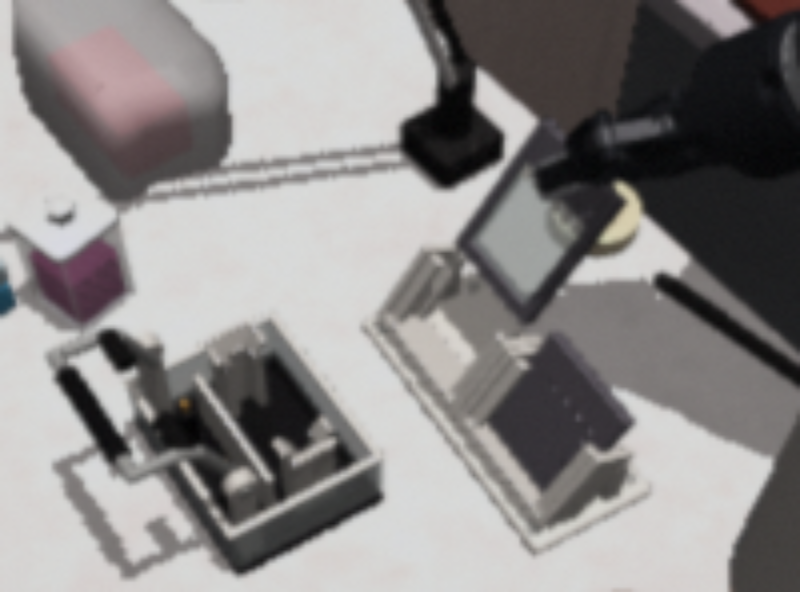

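```bash
cat >> h.py <<'E'
# grasp: tool pose when closed
Rgr=Rn.from_euler('xyz',[-2.096,-.523,-.103]); pgr=np.array([.4362,.1145,.0992])
cmid_t=Rgr.inv().apply(ptop-zp*.05-pgr)   # cassette centre in tool frame
TK=np.array([.5922,.1000,-.080])
def tankpt(x,y,z):
    c,s=np.cos(TK[2]),np.sin(TK[2]); return np.array([TK[0]+c*x-s*y,TK[1]+s*x+c*y,z])
Rup=yawR(-.080,0)*Rn.from_euler('x',-30,degrees=True)
def tcp_for(cz,x=0,y=0,R=Rup): return tankpt(x,y,cz)-R.apply(cmid_t)
E
python3 - <<'E'
from h import *
from ik import *
print("cmid_t",cmid_t)
P=tcp_for(.16);print(P); delta(Rup,P)
s=observe();R0=Rn.from_euler('xyz',s['orientation']);print("world up in tool",R0.inv().apply([0,0,1]).round(3),"x",R0.inv().apply([1,0,0]).round(3))
K=fitK(1)
for cz in(.16,.06): print(ik(K,tcp_for(cz),Rup.apply([0,1,0]),q0=(.3,0,-.3,1.2,-.5,2)))
E
```

```text
cmid_t [0.00079799 0.04022459 0.01884329]
[0.59170772 0.10384517 0.20425717]
turn [  0.4 -16.1  25.4] shift [187.   42.6  30.3]
world up in tool [ 0.5   -0.749 -0.434] x [0.861 0.38  0.338]
(array([ 0.18175712,  0.32743886,  0.17492258,  1.5665887 , -0.50404152,
        1.04881286]), array([1.11022302e-13, 4.16333634e-14, 2.77555756e-14]), np.float64(0.0))
(array([ 0.18175712,  0.42077458,  0.09706368,  1.39539408, -0.50404152,
       -1.65651679]), array([ 0.00000000e+00, -1.38777878e-14, -5.55111512e-14]), np.float64(0.0))
```

```bash
python3 -m jog '[0,0,0,17,-26,-15,1, 0,-2.4,3.8,35,-52,-30,1, 0.1,-4,6.3,66,-49,-25,1, 0.2,-6.5,10.2,96,-26,-11,1, 0.2,-9,14,126,-3,3,1, 0.3,-11.3,17.8,150,15,13,1, 0.3,-13.7,21.6,170,30,22,1, 0.4,-16.1,25.4,187,42.6,30.3,1]'
python3 - <<'E'
from h import *
im=capture("wrist");cv2.imwrite("pics/w11.png",im[:,:,::-1])
im=capture("side");cv2.imwrite("pics/s11.png",im[:,:,::-1])
im=capture("scene");cv2.imwrite("pics/c11.png",im[:,:,::-1])
s=observe();print(s['eef_pos'],s['orientation'],s['q'].round(3),s['opening'])
np.savez("p11.npz",p=s['eef_pos'],o=s['orientation'])
delta(Rup,tcp_for(.16))
E
```

```text
t: 11.8
eef_pos: [0.5711, 0.1055, 0.2088]
orientation: [-2.097, -0.046, -0.083]
force: [0.6, 0.9, 0.1]
opening: 0.0081
[0.57048793 0.10491498 0.20484139] [-2.09911596 -0.04135833 -0.08443919] [ 0.196  0.225  0.066  1.533 -0.517  1.894] 0.00789815062358874
turn [ 0.3 -1.4  1.9] shift [21.2  0.9  1.4]
```

View pics/w11.png

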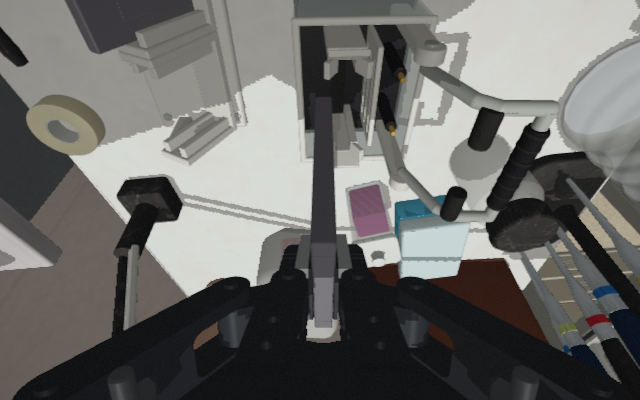

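View pics/s11.png

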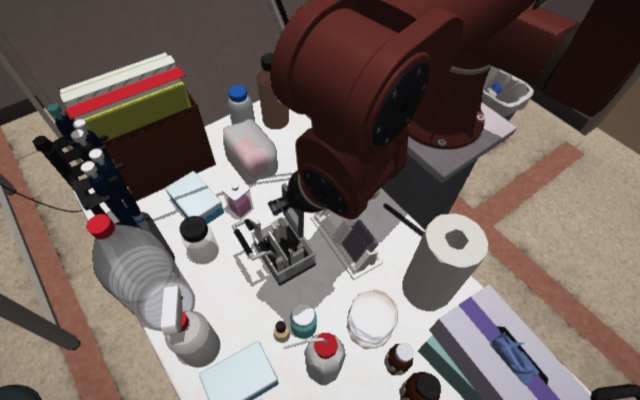

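View pics/c11.png

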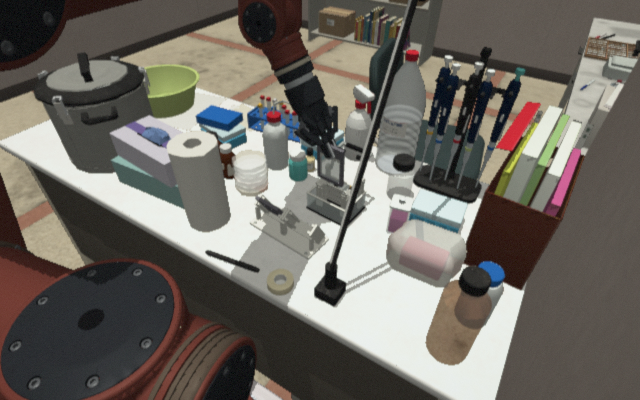

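```bash
python3 -m jog '[0.1,-0.4,0.5,5,0.2,0.3,1, 0.1,-0.7,0.9,10,0.4,0.6,1, 0.2,-1,1.4,15,0.6,1,1, 0.3,-1.4,1.9,21.2,0.9,1.4,1, 0.3,-1.4,1.9,21.2,0.9,1.4,1, 0.3,-1.4,1.9,21.2,0.9,1.4,1, 0.3,-1.4,1.9,21.2,0.9,1.4,1, 0.3,-1.4,1.9,21.2,0.9,1.4,1]'
cat > ov12.py <<'E'
from h import *
import sys
f,x0,y0,x1,y1=sys.argv[1],*map(int,sys.argv[2:6])
w=np.load(f+'.npz'); W={k:w[k] for k in('fx','fy','cx','cy','R','t')}
s=min(800/(x1-x0),600/(y1-y0))
im=cv2.resize(w['im'][y0:y1,x0:x1,::-1],None,fx=s,fy=s,interpolation=cv2.INTER_CUBIC); cv2.imwrite(f"pics/{f}_z.png",im)
def ln(X,col=(0,0,255)):
    q=proj(W,np.array(X)); q=((q-(x0,y0)+.5)*s-.5).round().astype(int)
    cv2.polylines(im,[q.reshape(-1,1,2)],False,col,1)
R0=Rn.from_euler('xyz',w['o']);p0=w['p'];Rc=R0*Rn.from_euler('x',30,degrees=True) # x normal, y down, z=+y
c0=p0+R0.apply(cmid_t)
for n in(-.0045,.0045): ln([c0+Rc.apply([n,-b,a]) for a,b in((-.035,-.05),(.035,-.05),(.035,.05),(-.035,.05),(-.035,-.05))])
for x in(-.0058,.0058):
    ln([tankpt(x,-.037,.01),tankpt(x,.037,.01)],(0,255,255))
    for g in(-1,1): ln([tankpt(x,g*.037,.01),tankpt(x,g*.037,.068),tankpt(x,g*.029,.068),tankpt(x*2.2,g*.029,.079),tankpt(x*2.2,g*.045,.079),tankpt(x,g*.037,.068)],(0,255,0))
cv2.imwrite(f"pics/{f}_fit.png",im)
E
cat > snap.py <<'E'
from h import *
import sys
s=observe();ci=camera_info("wrist");im=capture("wrist");cv2.imwrite(f"pics/{sys.argv[1]}.png",im[:,:,::-1])
np.savez(sys.argv[1]+".npz",im=im,p=s['eef_pos'],o=s['orientation'],**ci)
print(s['t'],s['eef_pos'].round(4),s['orientation'].round(4),s['force'].round(1),s['opening'])
for a in sys.argv[2:]: delta(Rup,tcp_for(float(a)))
E
python3 snap.py w12 .16 .1; python3 ov12.py w12 270 0 430 280
```

```text
t: 12.62
eef_pos: [0.5905, 0.1052, 0.2102]
orientation: [-2.092, -0.009, -0.077]
force: [0.4, 0.5, -1.0]
opening: 0.0082
12.6167 [0.5905 0.1052 0.2102] [-2.0918 -0.0093 -0.0775] [ 0.4  0.5 -1. ] 0.008192516239690141
turn [-0.1 -0.1  0.5] shift [1.2 5.6 1.8]
turn [-0.1 -0.1  0.5] shift [ 0.6 57.7 31.7]
```

View pics/w12_fit.png

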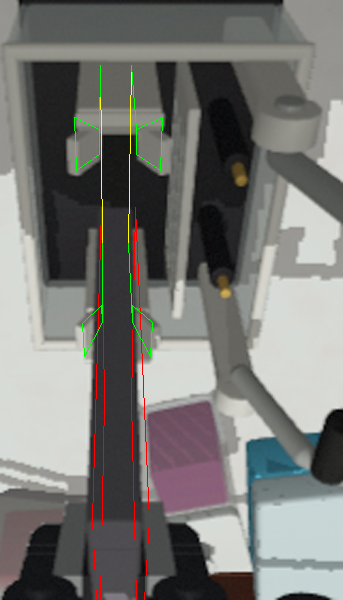

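View pics/w12_z.png

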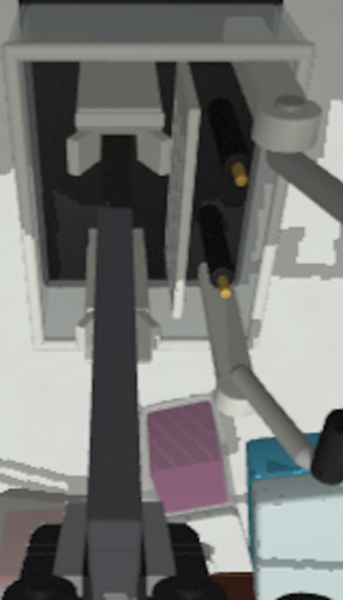

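```bash
sed -i 's/^TK=/cmid_t[0]=-.0002\nTK=/' h.py; python3 -m jog '[-0.1,-0.1,0.5,1,3,1,1, -0.1,-0.1,0.5,2,6,2,1, -0.1,-0.1,0.5,2,12,6,1, -0.1,-0.1,0.5,2,18,9,1, -0.1,-0.1,0.5,2,24,12.5,1, -0.1,-0.1,0.5,2,29.9,15.8,1, -0.1,-0.1,0.5,2,29.9,15.8,1, -0.1,-0.1,0.5,2,29.9,15.8,1]'; python3 snap.py w13 .132 .1; python3 ov12.py w13 270 0 430 280
```

```text
t: 13.33
eef_pos: [0.5928, 0.1035, 0.1751]
orientation: [-2.094, 0.001, -0.081]
force: [0.5, -0.1, -0.2]
opening: 0.0081
13.3333 [0.5928 0.1035 0.1751] [-2.0941e+00  1.4000e-03 -8.0600e-02] [ 0.5 -0.1 -0.2] 0.008103191894693777
turn [-0. -0. -0.] shift [-0.4 -0.6 -0.2]
turn [-0. -0. -0.] shift [-0.4 27.1 15.8]
```

View pics/w13_fit.png

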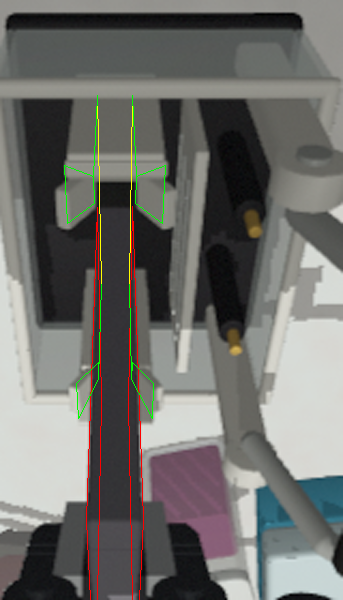

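View pics/w13_z.png

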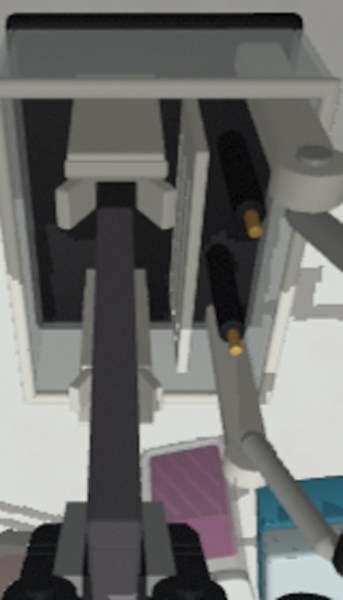

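```bash
python3 -m jog '[0,0,0,-0.4,3.4,2,1, 0,0,0,-0.4,6.8,4,1, 0,0,0,-0.4,10.2,6,1, 0,0,0,-0.4,13.6,8,1, 0,0,0,-0.4,17,10,1, 0,0,0,-0.4,20.4,12,1, 0,0,0,-0.4,23.8,13.9,1, 0,0,0,-0.4,27.1,15.8,1]'; python3 snap.py w14 .1 .06; python3 ov12.py w14 270 0 430 280
```

```text
t: 14.05
eef_pos: [0.5927, 0.1038, 0.1439]
orientation: [-2.094, 0.0, -0.081]
force: [-0.4, 0.4, -1.2]
opening: 0.0082
14.05 [0.5927 0.1038 0.1439] [-2.0937e+00  3.0000e-04 -8.0600e-02] [-0.4  0.4 -1.2] 0.008220185259861037
turn [-0.   0.  -0.1] shift [ 0.3 -1.  -0.6]
turn [-0.   0.  -0.1] shift [ 0.4 33.6 19.4]
```

View pics/w14_z.png

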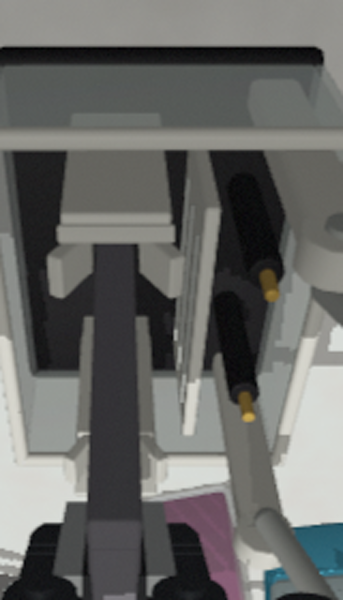

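```bash
python3 -m jog '[0,0,0,0.2,3.4,2,1, 0,0,0,0.2,6.8,4,1, 0,0,0,0.2,10.2,5.9,1, 0,0,0,0.2,13.6,7.9,1, 0,0,0,0.2,17,9.8,1, 0,0,0,0.2,20.4,11.8,1, 0,0,0,0.2,23.8,13.8,1, 0,0,0,0.2,26,15,1]'; python3 snap.py w15 .06; python3 ov12.py w15 270 0 430 280
```

```text
t: 14.77
eef_pos: [0.5928, 0.1038, 0.1137]
orientation: [-2.094, 0.001, -0.081]
force: [0.3, 0.3, -1.1]
opening: 0.0078
14.7667 [0.5928 0.1038 0.1137] [-2.0938e+00  6.0000e-04 -8.0700e-02] [ 0.3  0.3 -1.1] 0.007843959801566653
turn [-0.  -0.  -0.1] shift [0.1 7.8 4.6]
```

View pics/w15.png

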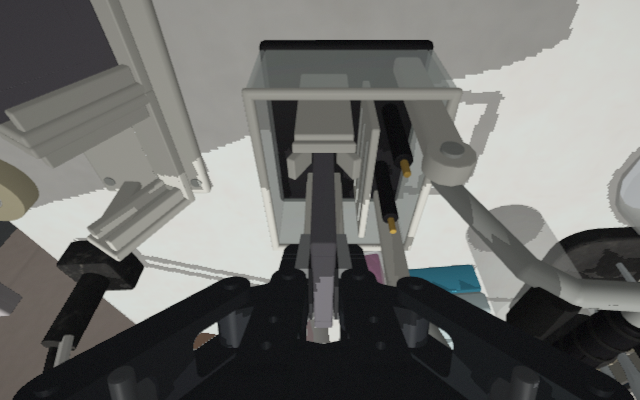

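```bash
python3 -m jog '[0,0,0,0,0.9,0.5,1, 0,0,0,0,1.8,1,1, 0,0,0,0,2.6,1.5,1, 0,0,0,0,3.5,2,1, 0,0,0,0,4.3,2.5,1, 0,0,0,0,5.2,3,1, 0,0,0,0,6.1,3.5,1, 0,0,0,0,6.9,4,1]'; python3 -c "
from h import *
s=observe();print(s['eef_pos'],s['force'],s['ft_torque']);delta(Rup,tcp_for(.06))"
```

```text
t: 15.48
eef_pos: [0.5929, 0.1038, 0.1063]
orientation: [-2.094, 0.0, -0.081]
force: [0.5, -0.1, -1.4]
opening: 0.008
[0.59294025 0.10381507 0.1062987 ] [ 0.49324306 -0.08189355 -1.37234233] [ 0.56864092 -0.03278328  0.05397022]
turn [-0. -0. -0.] shift [-0.2  1.8  1. ]
```

```bash
python3 -m jog '[0,0,0,0,0.4,0.25,1, 0,0,0,0,0.9,0.5,1, 0,0,0,0,1.3,0.75,1, 0,0,0,0,1.7,1,1, 0,0,0,0,2.2,1.25,1, 0,0,0,0,2.6,1.5,1, 0,0,0,0,2.6,1.5,1, 0,0,0,0,2.6,1.5,1]'; python3 -c "
from h import *
s=observe();print(s['eef_pos'],s['force'],s['ft_torque']);delta(Rup,tcp_for(.06))"
```

```text
t: 16.15
eef_pos: [0.5932, 0.1039, 0.1046]
orientation: [-2.094, -0.001, -0.08]
force: [-2.1, 2.3, 7.0]
opening: 0.0081
[0.59323946 0.10388362 0.10464005] [-2.06356748  2.25938936  6.95375244] [ 0.07360597  0.69716254 -0.32611634]
turn [-0. -0.  0.] shift [-0.5  0.4  0.1]
```

```bash
python3 -m jog '[0,0,0,0,0.4,0.25,1, 0,0,0,0,0.9,0.5,1, 0,0,0,0,1.3,0.75,1, 0,0,0,0,1.3,0.75,1, 0,0,0,0,1.3,0.75,1, 0,0,0,0,1.3,0.75,1, 0,0,0,0,1.3,0.75,1, 0,0,0,0,1.3,0.75,1]'; python3 snap.py w16 .06;python3 - <<'E'
from h import *
for c in("side","scene"):
    im=capture(c); x0,y0=(220,150) if c=="side" else(260,110)
    cv2.imwrite(f"pics/{c}16.png",cv2.resize(im[y0:y0+130,x0:x0+160,::-1],None,fx=5,fy=4.6,interpolation=cv2.INTER_CUBIC))
E
```

```text
t: 16.82
eef_pos: [0.5935, 0.1039, 0.1046]
orientation: [-2.095, -0.002, -0.08]
force: [-5.7, 2.3, 17.1]
opening: 0.0082
16.8167 [0.5935 0.1039 0.1046] [-2.0946e+00 -1.8000e-03 -7.9700e-02] [-5.7  2.3 17.1] 0.008215826880814034
turn [ 0.  -0.   0.1] shift [-0.8  0.4 -0. ]
```

View pics/side16.png

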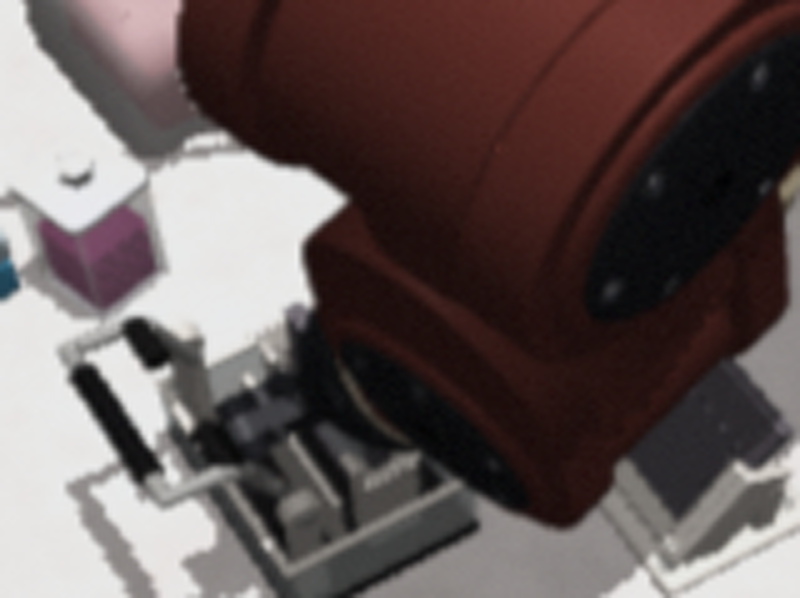

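View pics/scene16.png

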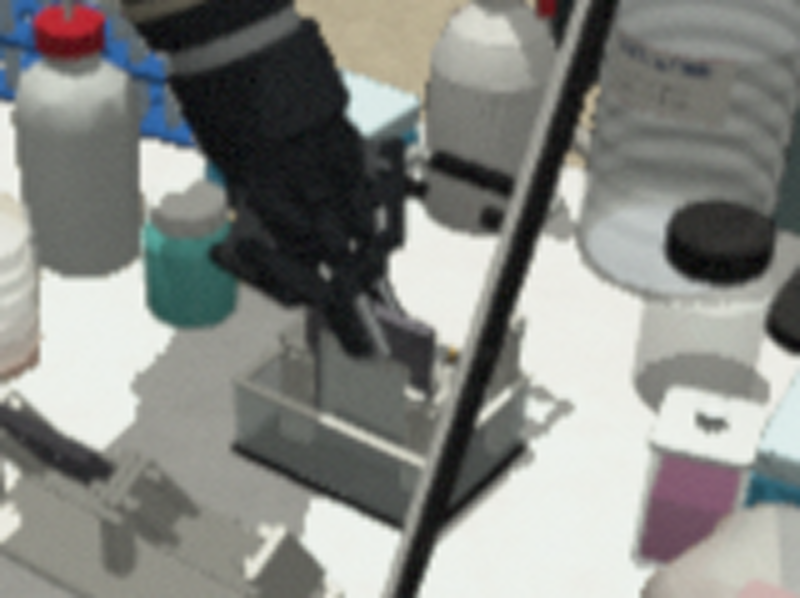

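View pics/w16.png

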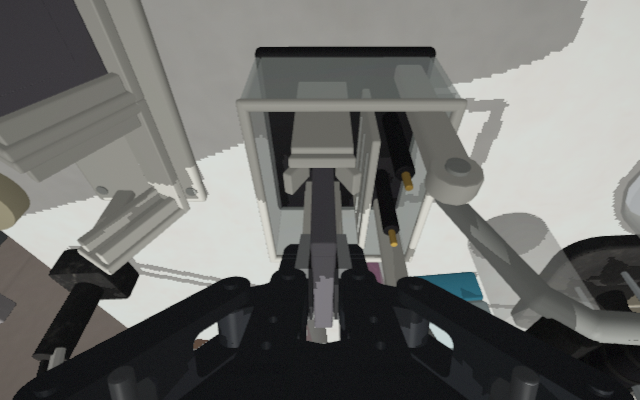

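```bash
python3 -m jog '[0,0,0,0,-0.9,-0.5,1, 0,0,0,0,-1.3,-0.8,0.95, 0,0,0,0,-1.3,-0.8,0.85, 0,0,0,0,-1.3,-0.8,0.75, 0,0,0,0,-1.3,-0.8,0.7, 0,0,0,0,-1.3,-0.8,0.7, 0,0,0,0,-1.3,-0.8,0.7, 0,0,0,0,-1.3,-0.8,0.7]'; python3 snap.py w17
```

```text
t: 17.63
eef_pos: [0.5929, 0.1037, 0.1033]
orientation: [-2.094, 0.0, -0.081]
force: [0.1, 0.0, -0.3]
opening: 0.0255
17.6333 [0.5929 0.1037 0.1033] [-2.0938e+00  4.0000e-04 -8.0700e-02] [ 0.1  0.  -0.3] 0.02552362052047829
```

View pics/w17.png

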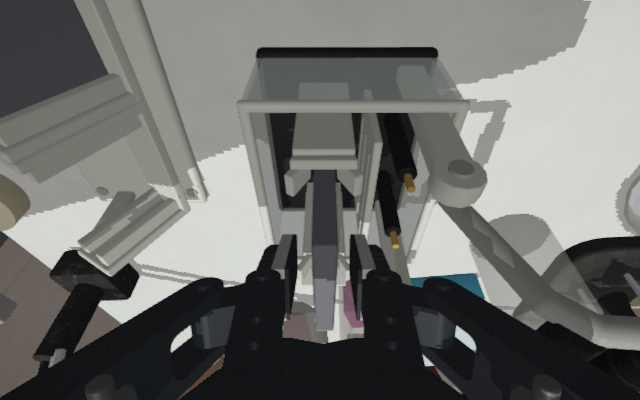

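```bash
python3 - <<'E'
from h import *
s=observe();R0=Rn.from_euler('xyz',s['orientation'])
print(R0.inv().apply([0,0,1]).round(3))
Rv=yawR(-.080)
delta(Rv,[.6862,.093,.24]); delta(Rv,[.6862,.093,.146])
E
```

```text
[-0.    -0.866 -0.499]
turn [30. -0. -0.] shift [  93.8 -116.9  -71. ]
turn [30. -0. -0.] shift [ 93.8 -35.4 -24.1]
```

```bash
python3 -m jog '[0,0,0,0,-15,0,0.7, 0,0,0,0,-40,0,0.7, 0,0,0,0,-75,0,0.7, 4,0,0,0,-105,-25,0.6, 10,0,0,25,-125,-45,0.45, 17,0,0,55,-122,-60,0.45, 24,0,0,80,-118,-68,0.45, 30,0,0,93.8,-117,-71,0.45]'; python3 - <<'E'
from h import *
s=observe();ci=camera_info("wrist");im=capture("wrist");cv2.imwrite("pics/w18.png",im[:,:,::-1])
np.savez("w18.npz",im=im,p=s['eef_pos'],o=s['orientation'],**ci)
im=capture("side");cv2.imwrite("pics/side18.png",cv2.resize(im[150:300,220:400,::-1],None,fx=4.4,fy=4,interpolation=cv2.INTER_CUBIC))
print(observe()['eef_pos'])
Rv=yawR(-.080)
delta(Rv,[.6862,.093,.24]); delta(Rv,[.6862,.093,.146])
E
```

```text
t: 18.35
eef_pos: [0.6891, 0.0911, 0.2426]
orientation: [-1.565, -0.006, -0.082]
force: [0.3, 0.4, -1.8]
opening: 0.0465
[0.68815116 0.08887367 0.24046512]
turn [-0.2 -0.4  0.1] shift [-2.3  0.5  3.9]
turn [-0.2 -0.4  0.1] shift [-2.4 94.5  3.6]
```

View pics/w18.png

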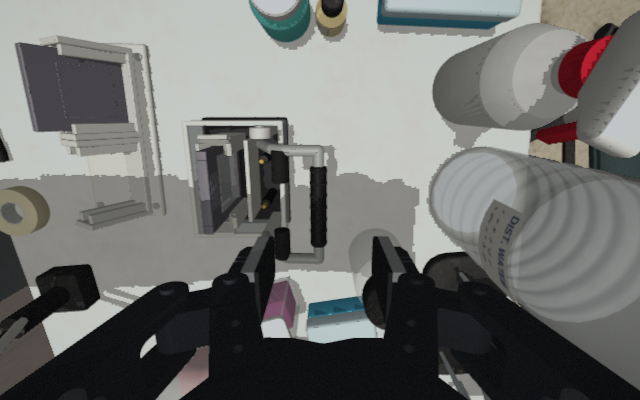

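View pics/side18.png

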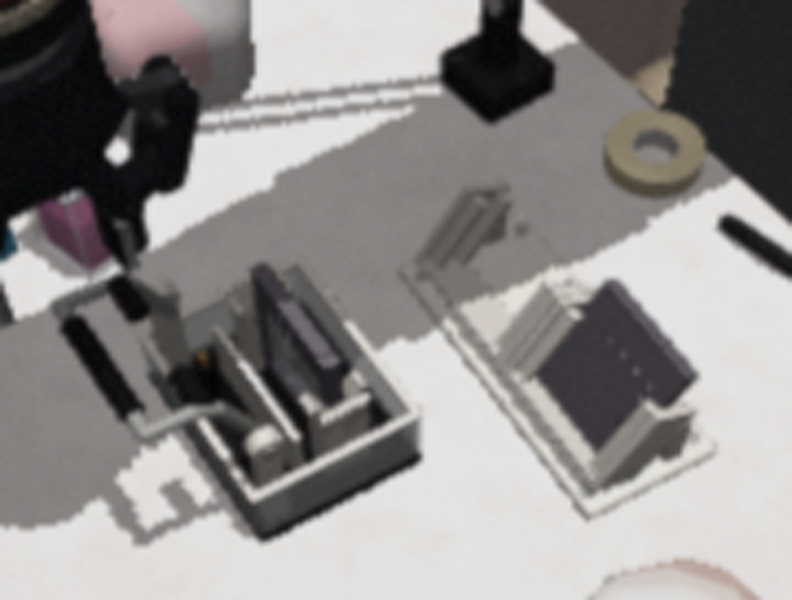

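```bash
python3 -m jog '[-0.2,-0.4,0.1,-2,20,3.6,0.55, -0.2,-0.4,0.1,-2.4,45,3.6,0.55, -0.2,-0.4,0.1,-2.4,65,3.6,0.55, -0.2,-0.4,0.1,-2.4,80,3.6,0.55, -0.2,-0.4,0.1,-2.4,88,3.6,0.55, -0.2,-0.4,0.1,-2.4,94.5,3.6,0.55, -0.2,-0.4,0.1,-2.4,94.5,3.6,0.55, -0.2,-0.4,0.1,-2.4,94.5,3.6,0.55]' 25; python3 snap.py w19
```

```text
t: 19.12
eef_pos: [0.6842, 0.0972, 0.1464]
orientation: [-1.574, 0.001, -0.073]
force: [0.3, -0.3, 0.6]
opening: 0.0387
19.1167 [0.6842 0.0972 0.1464] [-1.5739e+00  1.4000e-03 -7.3300e-02] [ 0.3 -0.3  0.6] 0.038735206111573356
```

View pics/w19.png

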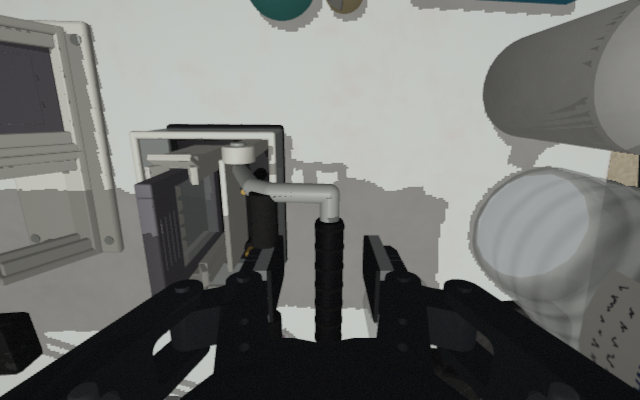

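```bash
python3 -m jog '[0,0,0,2,0,0,0.6, 0,0,0,2.3,0,0,0.8, 0,0,0,2.3,0,0,1, 0,0,0,2.3,0,0,1, 0,0,0,2.3,0,0,1, 0,0,0,2.3,0,0,1, 0,0,0,2.3,0,0,1, 0,0,0,2.3,0,0,1]' 25; python3 - <<'E'
from h import *
s=observe();print(s['eef_pos'],s['orientation'],s['force'],s['opening'])
a0=1.5-.713
for k in range(1,17):
    b=1.5-1.5*k/16 if k<17 else 0
    a=b-.713
    print(k,round(b,2),((np.sin(a)-np.sin(a0))*68.8).round(1),(-(np.cos(a)-np.cos(a0))*68.8).round(1))
E
```

```text
t: 19.83
eef_pos: [0.6866, 0.0968, 0.1466]
orientation: [-1.574, 0.001, -0.074]
force: [-2.3, -0.3, 5.7]
opening: 0.0109
[0.68662559 0.09675444 0.1465569 ] [-1.57364862e+00  1.01647905e-03 -7.37822020e-02] [-2.29322316 -0.28950905  5.72804232] 0.010926350946638639
1 1.41 -4.8 -4.3
2 1.31 -9.9 -8.2
3 1.22 -15.4 -11.6
4 1.12 -21.2 -14.5
5 1.03 -27.2 -16.8
6 0.94 -33.4 -18.5
7 0.84 -39.8 -19.6
8 0.75 -46.2 -20.2
9 0.66 -52.6 -20.1
10 0.56 -59.0 -19.5
11 0.47 -65.4 -18.2
12 0.38 -71.5 -16.3
13 0.28 -77.5 -13.9
14 0.19 -83.2 -10.9
15 0.09 -88.7 -7.5
16 0.0 -93.7 -3.5
```

```bash
python3 -m jog '[0,0,0,-4.8,-4.3,0,1, 0,0,0,-9.9,-8.2,0,1, 0,0,0,-15.4,-11.6,0,1, 0,0,0,-21.2,-14.5,0,1, 0,0,0,-27.2,-16.8,0,1, 0,0,0,-33.4,-18.5,0,1, 0,0,0,-39.8,-19.6,0,1, 0,0,0,-46.2,-20.2,0,1]'
```

```text
t: 20.5
eef_pos: [0.6424, 0.1002, 0.1685]
orientation: [-1.573, -0.005, -0.074]
force: [5.9, 0.1, 4.8]
opening: 0.0104
```

```bash
python3 -m jog '[0,0,0,-6.4,0.1,0,1, 0,0,0,-12.8,0.7,0,1, 0,0,0,-19.2,2,0,1, 0,0,0,-25.3,3.9,0,1, 0,0,0,-31.3,6.3,0,1, 0,0,0,-34.2,7.7,0,1, 0,0,0,-37,9.3,0,1, 0,0,0,-39.8,11,0,1]'; python3 snap.py w20
```

```text
t: 21.17
eef_pos: [0.6003, 0.1033, 0.1549]
orientation: [-1.573, 0.002, -0.074]
force: [4.1, 3.1, 3.0]
opening: 0.011
21.1667 [0.6003 0.1033 0.1549] [-1.5733  0.0021 -0.0736] [4.1 3.1 3. ] 0.010954530771225596
```

```bash
python3 -m jog '[0,0,0,-2.7,1.8,0,1, 0,0,0,-5.3,3.7,0,1, 0,0,0,-7.7,5.7,0,1, 0,0,0,-8.4,6.3,0,1, 0,0,0,-9.1,6.9,0,1, 0,0,0,-9.8,7.6,0,1, 0,0,0,-9.8,7.6,0,1, 0,0,0,-9.8,7.6,0,1]'; python3 snap.py w21; python3 - <<'E'
from h import *
im=capture("side");cv2.imwrite("pics/side21.png",cv2.resize(im[150:300,220:400,::-1],None,fx=4.4,fy=4,interpolation=cv2.INTER_CUBIC))
im=capture("scene");cv2.imwrite("pics/scene21.png",cv2.resize(im[120:240,260:420,::-1],None,fx=5,fy=5,interpolation=cv2.INTER_CUBIC))
E
```

```text
t: 21.88
eef_pos: [0.5922, 0.1038, 0.149]
orientation: [-1.573, -0.002, -0.074]
force: [6.2, 3.6, 8.0]
opening: 0.0108
21.8833 [0.5922 0.1038 0.149 ] [-1.5733 -0.0019 -0.0737] [6.2 3.6 8. ] 0.01084091979228509
```

View pics/scene21.png

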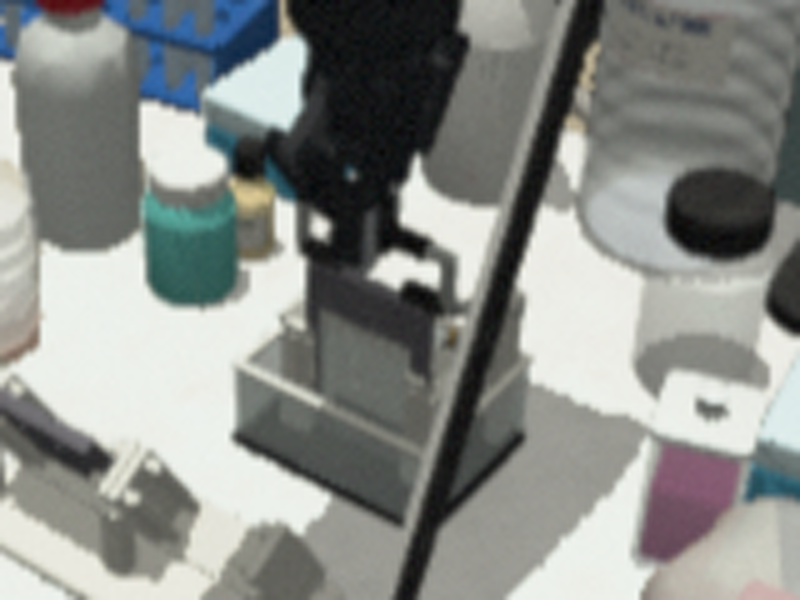

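View pics/side21.png

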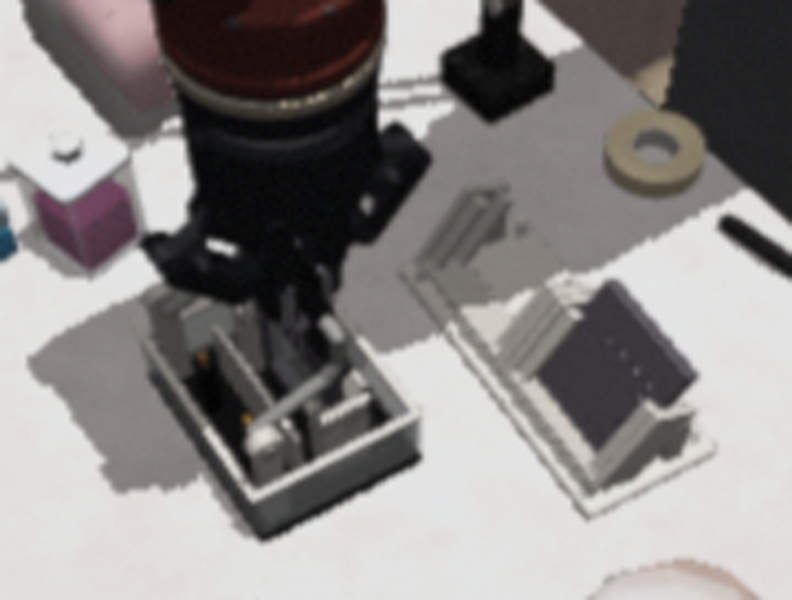

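View pics/w21.png

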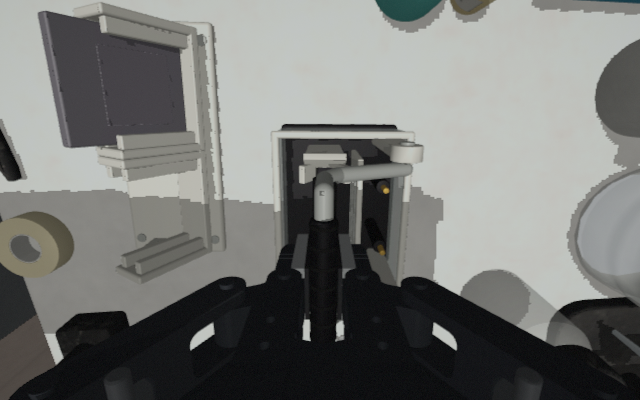

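```bash
python3 -m jog '[0,0,0,-0.3,0.5,0,1, 0,0,0,-0.6,1,0,1, 0,0,0,-0.9,1.5,0,1, 0,0,0,-0.9,2,0,1, 0,0,0,-0.9,2,0,1, 0,0,0,-0.9,2,0,1, 0,0,0,-0.9,2,0,1, 0,0,0,-0.9,2,0,1]'
```

```text
t: 22.7
eef_pos: [0.5922, 0.1039, 0.1488]
orientation: [-1.573, -0.005, -0.074]
force: [4.9, 2.1, 19.1]
opening: 0.0105
```

```bash
python3 -m jog '[0,0,0,0.3,-0.7,0,1, 0,0,0,0.3,-0.7,0,0.6, 0,0,0,0.3,-0.7,0,0.55, 0,0,0,0.3,-0.7,0,0.5, 0,0,0,0.3,-0.7,0,0.5, 0,0,0,0.3,-0.7,0,0.5, 0,0,0,0.3,-0.7,0,0.5, 0,0,0,0.3,-0.7,0,0.5]'; python3 snap.py w22
```

```text
t: 23.37
eef_pos: [0.59, 0.1039, 0.1459]
orientation: [-1.574, 0.003, -0.074]
force: [0.1, 0.0, 0.2]
opening: 0.0427
23.3667 [0.59   0.1039 0.1459] [-1.5737  0.0026 -0.0737] [0.1 0.  0.2] 0.042703037836466
```

View pics/w22.png

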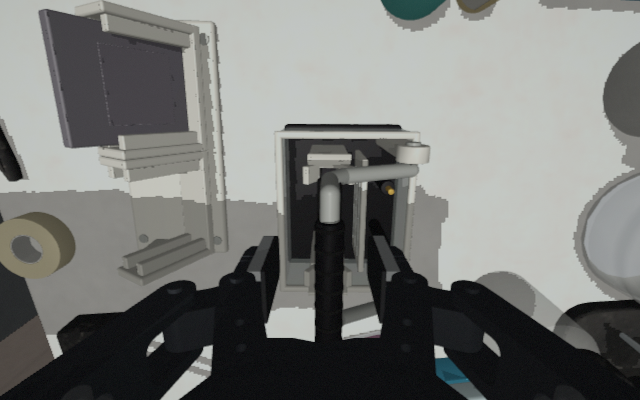

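Released, with the bar at (328,270) clear of both pads. Lift straight up, then away to the left so the cameras see the tank.

```bash
python3 -m jog '[0,0,0,1,-10,0,0.5, 0,0,0,2,-30,0,0.45, 0,0,0,2,-60,0,0.45, 0,0,0,2,-95,0,0.45, 0,0,0,0,-130,0,0.45, 0,0,0,-5,-160,15,0.45, 0,0,0,-10,-180,40,0.45, 0,0,0,-15,-190,60,0.45]'; python3 snap.py w23; python3 - <<'E'
from h import *
im=capture("side");cv2.imwrite("pics/side23.png",cv2.resize(im[150:300,220:400,::-1],None,fx=4.4,fy=4,interpolation=cv2.INTER_CUBIC))
im=capture("scene");cv2.imwrite("pics/scene23.png",cv2.resize(im[120:240,260:420,::-1],None,fx=5,fy=5,interpolation=cv2.INTER_CUBIC))
E
python3 ov12.py w23 270 60 430 260
```

```text
t: 24.08
eef_pos: [0.5806, 0.1661, 0.3409]
orientation: [-1.573, -0.003, -0.075]
force: [-0.4, 0.5, -0.0]
opening: 0.0471
24.0833 [0.5806 0.1661 0.3409] [-1.5727 -0.0033 -0.0747] [-0.4  0.5 -0. ] 0.047117434450812415
```

View pics/w23.png

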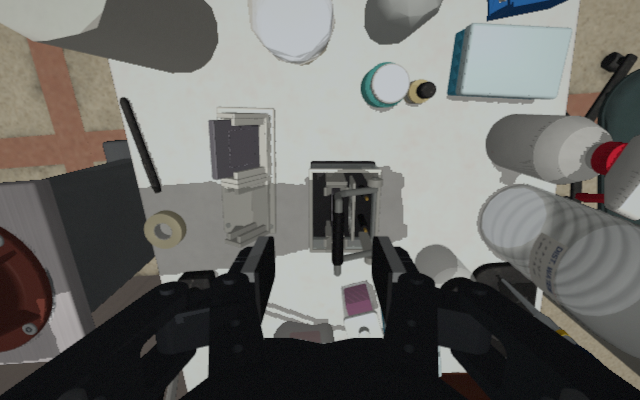

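View pics/side23.png

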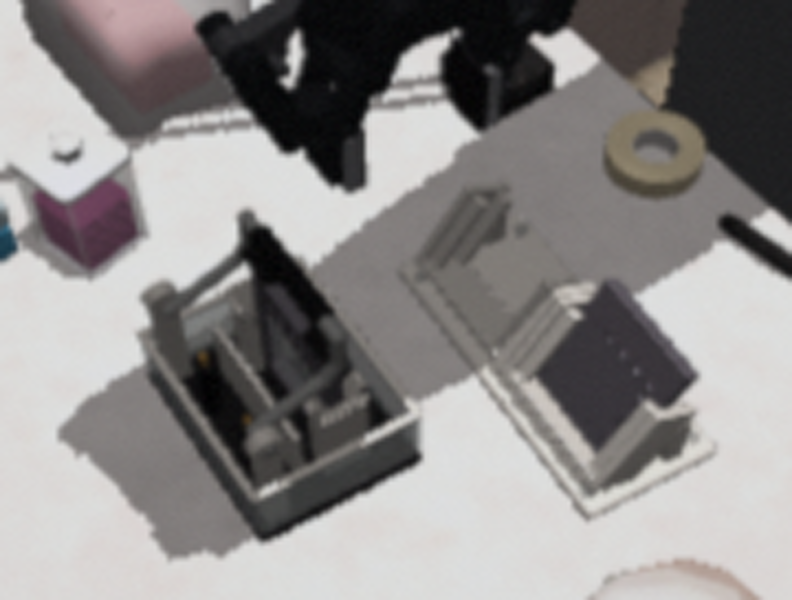

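View pics/scene23.png

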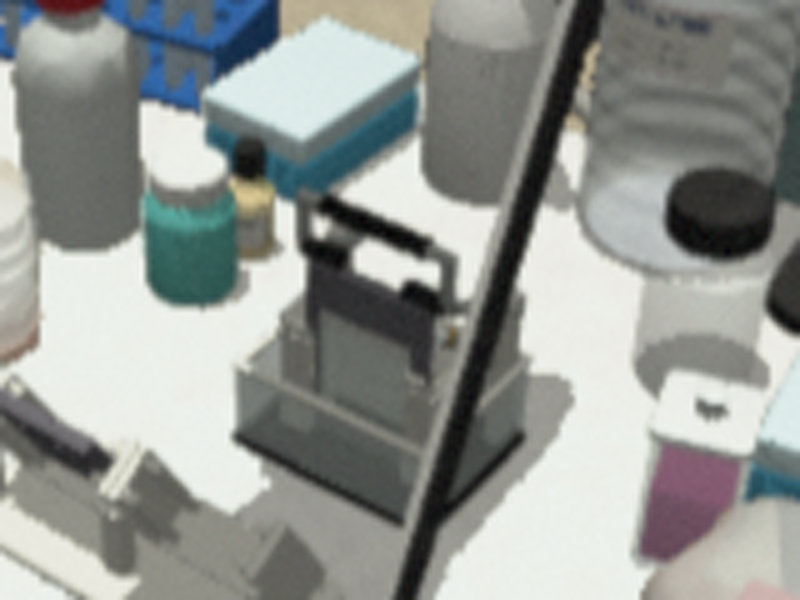

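```bash
python3 - <<'E'
from h import *
for c,o,s,pts in(("scene",(260,120),(5,5),((320,203,.03),(432,248,-.03))),("side",(220,150),(4.4,4),((258,228,-.03),(328,330,.03)))):
    ci=camera_info(c)
    for b in(-.02,.03,.1):
        a=b-.713
        print(c,b,[(((proj(ci,tankpt(.045+.0688*np.sin(a),y,.092+.0688*np.cos(a)))[0]-o+.5)*s-.5).round(0)-(u,v)).tolist() for u,v,y in pts])
    print(c,"cass top",[((proj(ci,tankpt(-.0045,y,.11))[0]-o+.5)*s-.5).round().tolist() for y in(.035,-.035)])
E
```

```text
scene -0.02 [[2.0, 1.0], [-4.0, 2.0]]
scene 0.03 [[5.0, -6.0], [0.0, -5.0]]
scene 0.1 [[10.0, -14.0], [5.0, -14.0]]
scene cass top [[308.0, 260.0], [429.0, 315.0]]
side -0.02 [[0.0, 4.0], [-3.0, -9.0]]
side 0.03 [[-5.0, 4.0], [-8.0, -9.0]]
side 0.1 [[-13.0, 5.0], [-16.0, -8.0]]
side cass top [[340.0, 358.0], [264.0, 258.0]]
```

```bash
python3 -c "
from plant import *
print(sign_off()); print(observe()['t'])"
```

```text
the job is handed in; nothing more can be done
None
the job is handed in; nothing more can be done
```

I handed the job in at about 24 s of the 61 s allowed. The clamp went right back to its stop. The windowed cassette came out along its own axis and was lowered onto the seat. The clamp was then closed on it and released, and the plain plate is still in the rack.

- **Seat:** When I pressed the cassette down, the force rose from 7 to 17 N and it did not move. It was within 0.5 mm of the expected home height, and its top edge lined up in the scene view.
- **Clamp:** Pressing the feet down took the force from 8 to 19 N without movement. After release, the scene view put the clamp at about -0.02 rad with both feet on the cassette. The side view was less exact: its points were up to about 9 px off in the enlarged picture (about 2 px in the original), but it fits a closed clamp too.
- **End state:** The gripper was open and clear of everything, with about 0 N of force on it.

**Changes from the plan:** The straight-on grasp of the leaning cassette was out of the arm's reach because joint 2 reached its limit. I pinched it with the gripper tilted 30° sideways in the plane of the plate instead. My first estimate of the tank's angle was 0.03 rad off, and I corrected it from the wrist picture before inserting the cassette. No check failed at the end.

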